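Seat a hot-swap drive in the open chassis

TASK

A new drive lies in the sled of the open chassis, but a small brown parts carton has been left in front of the drive bay. First push the carton out of the way, back onto the black-and-yellow striped tape, centred on it; then push the sled fully home by its front plate, and last fold its green lever flat against the plate. Do it all with gentle pushes of the fingertips: the carton slides on the mat and is never gripped, lifted or tipped, the sled and lever are not rammed or gripped hard, and the loose capacitor, heat sink and relay stay where they are.

Things in the scene. Friction and masses are not known exactly. Their poses are not given: they have to be found in the camera images.
- open_chassis: Open instrument chassis with a dark front panel and grey side walls, fixed, about 244x343x71 mm. Origin on the mat below it, x from -122 to 70 mm (front panel at -x), y from -157 to 168 mm, walls up to 71 mm high. The drive bay is in the wall at its -y side: a sled slides out of it along -y of this frame, and the mat is free beside it.
- open_chassis_sled (a joint): How far the drive sled is pulled out of the bay, in m: 0 = fully home against its stop, 0.09 = farthest out. It slides along -y of the chassis frame with about 3 N of friction and stays where it is left.
- sled_plate (a point): Point on the outer face of the sled's upright black front plate, 24 mm above the mat, axes as the chassis. The face looks to -y; it reaches from 25 mm before this point (-x) to 61 mm behind it (+x), and from 8 to 38 mm above the mat. Push here along +y; the lever stands off the +x half.
- open_chassis_lever (a joint): Angle of the green lever on the sled's plate, in rad: 0 = folded flat along the plate (end towards chassis -x), 1.22 = fully swung out, about upright to the plate. Upright axis at lever_hinge; it grows as the end swings out to -y. Turns with under 1 N at its end and stays where it is left.
- lever_hinge (a point): Hinge axis of the green lever, at the +x end of the sled's plate, 22 mm above the mat; moves with the sled. Axes turn with the lever and equal the chassis axes when it is folded. The lever runs 66 mm from here along its own -x; its outer face is 6 mm to its own -y (10 mm on the raised lug over its last 10 mm), from 17 to 28 mm above the mat.
- lever_end (a point): Outer face of the free end of the green lever, 61 mm from the hinge axis, 22 mm above the mat. Axes turn with the lever; its -y points away from the plate when folded. To fold it, push on this face along the lever's own +y.
- carton: Small closed brown cardboard carton, 47x62x36 mm (x, y, z), about 60 g, standing loose on the mat in front of the drive bay. Origin at the centre of its underside, z up.
- carton_center (a point): Centre of the small brown carton, 18 mm above the mat when it stands.
- tape (a point): A point on the centre line of the black-and-yellow striped tape on the mat. The tape is flat, 46 mm wide (x) and runs straight along y across the whole work area behind the chassis; any place along it will do.
- capacitor_center (a point): Centre of a loose black capacitor standing upright, 18 mm wide and 32 mm high, near the chassis. Leave alone.
- heatsink_center (a point): Centre of a loose finned grey heat sink, 40x40x18 mm, to the right of the carton. Leave alone.
- relay_center (a point): Centre of a loose black relay, 22x28x24 mm, to the right of the carton. Leave alone.
Not all that is in view belongs to the job. Leave any purple look-alike of the carton alone.

How it is judged:
By the outcome, as a careful person would: the job done as asked, in the order asked, and still so for the second after the job is handed in, with the robot touching nothing.
It also fails if it takes over 64 s, if anything falls off the work surface, if the arm or the gripper's body presses on something with over 40 N, if the wrist force passes 120 N, or if a joint passes its speed limit or range.

ROBOT

A 7-joint arm with a two-finger parallel gripper is mounted at the origin on a cart in front of the work surface, level with it; the furniture and walls round the work are solid. World frame = base frame: x ahead of the robot, y to its left, z up, the work surface at z = 0. Lengths are in m, angles in rad, forces in N, time in s.
With the tool pointing down it reaches from about 0.425 to 0.825 m from the base axis. Payload 3.6 kg.
Tool frame: the origin (TCP) lies on the centre line of the jaws, within the pads' length; the fingertips stand tip_reach ahead of it and the grasp point (between the pads) lies 5 mm behind it (tip_reach is the distance from the TCP to the fingertips, in m); x points along the fingers, z is the direction in which the jaws open and shut, and the axes are right-handed (so a half turn about x gives the same grasp; the last joint's range is limited). The gripper opens to 85 mm and grips with 20 to 120 N. Pads are 22 mm wide; open, the fingers measure 114 mm over their backs; the gripper's body (76 mm by 85 mm) begins 54 mm behind the grasp point. The pads swing forward as they close: fully open they stand 13 mm farther back than shut.
Start: joints at [-1.155, 0.615, -0.013, 1.423, 0.008, 1.103, -0.04], TCP at [0.278, 0.587, 0.206] pointing down, gripper open.
Joint ranges: [-3.12, 3.12], [-0.3, 2.06], [-1.34, 1.32], [0.26, 2.42], [-1.36, 4.5], [0.01, 1.98], [-2.84, 2.84]. Speed limits (rad/s): [2.79, 2.79, 3.14, 3.14, 3.14, 3.14, 3.14].

INTERFACE

Orientations are given as a unit quaternion [x, y, z, w].
In Python, from cell import read_state, snapshot, hand_in, tip_reach gives the robot as it stands.
- The arm moves only by the shell command python3 -m creep 'ROWS' [OPENING] [FORCE]. ROWS is JSON, a list of rows, each a list of 4 numbers: the shift along the tool's x, y, z in mm, then the turn about the tool's x in degrees. A call has 1 to 10 rows; each row is the pose to reach, as a shift and turn from the pose commanded when the call began, along the tool's axes at that moment; what a row does not reach only later rows make up. A row lasts 1/10 s, in which the tool goes at most 50 mm and 8.59 degrees, less where a joint would pass 70% of its speed; a pose out of reach is approached as far as the arm can. A call with a gripper value outside its range is refused whole. OPENING is the finger opening in mm, from 0 to 85.4, set as the call begins (- or left out, the last holds). The fingers move at their own pace and stop on an object; FORCE is the grip in N (left out, the last holds). Time passes only in rows, so rows that repeat a pose let the fingers close. It gives the time, the measured TCP pose, the force and the opening at its end, in the units of the state.
- read_state(): the state, without advancing time (a new reading comes with each control period).
- snapshot(name): name is "side" or "top"; returns a dict with "img" (384x512x3 uint8, red, green, blue), "fx", "fy", "cx", "cy" (pixels), "D" ([k1, k2, p1, p2, k3] as OpenCV has them; the pictures are not rectified), "camera_from_world" (4x4, takes a point from world to camera coordinates). Camera axes: x right, y down, z forward; pixel columns grow to the right and rows downward; lengths in m; the calibration is good to about 2 mm. A picture is of the moment at which its call begins. There is no depth.
- hand_in(): hands the job in, once; it reports no verdict.
The state is a dict: "time_s": time; "joint_positions": joint angles; "qd": joint speeds; "joint_efforts": joint torques, N m; "ee_pos": TCP position; "orientation": TCP orientation; "force": force on the tool from outside, world axes, zero at the start; "torque": the same for the moment, N m; "gripper_width": opening from 0.0 (shut) to 1.0 (fully open).
Only numpy, scipy, OpenCV 4.12 (cv2) and the standard library are available. Lean on these libraries where they do the work, as an engineer would, in place of code of your own. Each camera call takes 0.05 s, during which the arm holds its last target.

## Working session

There is one attempt and no reset: what is moved stays moved. The work goes in short steps, Python scripts to look and compute and a shell command to move; the robot and the scene stay as the last step left them, time stands still between calls to the robot, and variables do not carry over. Pictures are saved under pics/ and viewed, and the job is handed in when it is done.

```bash
ls; mkdir -p pics
python3 - <<'E'
from cell import *
import cv2
s=read_state();print({k:(v if not hasattr(v,'__len__') else [round(float(x),4) for x in v]) for k,v in s.items()}, tip_reach if not callable(tip_reach) else tip_reach())
for n in("top","side"):
    d=snapshot(n);cv2.imwrite(f"pics/{n}0.png",cv2.resize(d["img"][:,:,::-1],(800,600),interpolation=cv2.INTER_CUBIC))
    print(n,d["fx"],d["fy"],d["cx"],d["cy"],d["D"]);print(d["camera_from_world"])
E
```

```text
pics
{'time_s': 0.0, 'joint_positions': [-1.1545, 0.6159, -0.0126, 1.4249, 0.0081, 1.1034, -0.0404], 'qd': [-0.0003, -0.0015, 0.0003, -0.0011, 0.0013, 0.0014, -0.0], 'joint_efforts': [0.0004, -46.9215, 0.2592, -17.103, 0.0099, 0.0097, -0.0], 'ee_pos': [0.2781, 0.5866, 0.205], 'orientation': [-0.3785, 0.5983, 0.3775, 0.5968], 'force': [0.7411, 0.1569, -1.4768], 'torque': [0.0064, -0.0009, 0.006], 'gripper_width': 1.0011596573636548} 0.014
top 388.5621403368976 388.5621403368976 256.50753148283974 192.6901271451183 [-0.12924695  0.          0.          0.          0.        ]
[[ 0.00320342 -0.99997512  0.00628473 -0.10940113]
 [-0.99420702 -0.00386002 -0.10741274  0.55266892]
 [ 0.10743433 -0.00590424 -0.99419465  1.01778389]
 [ 0.          0.          0.          1.        ]]
side 455.8796935293358 455.8796935293358 255.7273015496502 189.62396008469344 [-0.03258155  0.          0.          0.          0.        ]
[[ 0.99966526  0.02581009 -0.0017894  -0.54103227]
 [ 0.01617595 -0.67750076 -0.73534418 -0.04623876]
 [-0.02019162  0.73506909 -0.67769147  1.33497412]
 [ 0.          0.          0.          1.        ]]
```

View pics/top0.png

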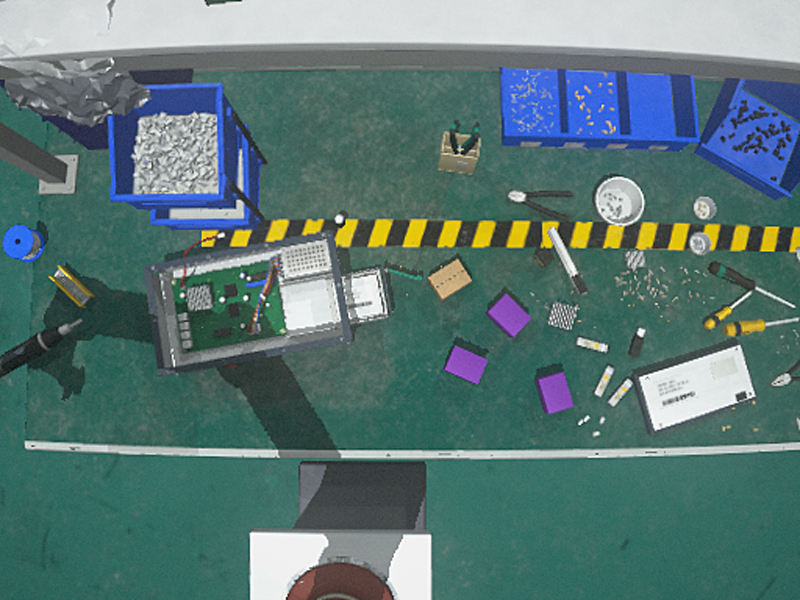

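View pics/side0.png

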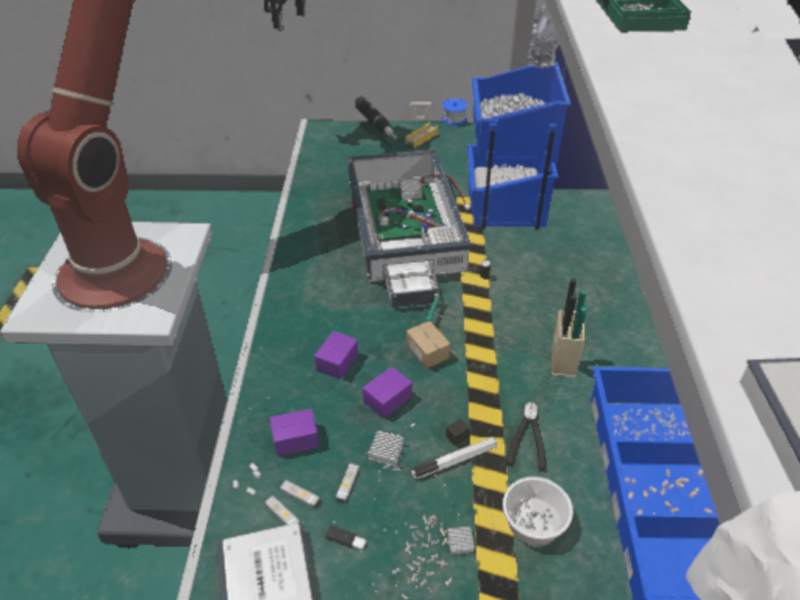

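The top view shows the brown carton at about (450,279), tape at row ~235, the sled plate at about (385,293), the green lever at (385–423,268–277), and the capacitor at (340,218). The heat sink is at (562,315) and the relay at (543,257). The purple look-alikes are at (508,314), (466,362) and (553,391).

```bash
cat > h.py <<'E'
import numpy as np,cv2
from cell import *
def ray(d,px,z):
    K=np.array([[d["fx"],0,d["cx"]],[0,d["fy"],d["cy"]],[0,0,1]])
    px=np.asarray(px,float).reshape(-1,1,2)
    n=cv2.undistortPoints(px,K,np.array(d["D"],float)).reshape(-1,2)
    T=np.array(d["camera_from_world"]);R=T[:3,:3];o=-R.T@T[:3,3]
    v=np.c_[n,np.ones(len(n))]@R
    return o+v*((z-o[2])/v[:,2])[:,None]
def proj(d,P):
    K=np.array([[d["fx"],0,d["cx"]],[0,d["fy"],d["cy"]],[0,0,1]])
    T=np.array(d["camera_from_world"])
    return cv2.projectPoints(np.asarray(P,float).reshape(-1,1,3),cv2.Rodrigues(T[:3,:3])[0],T[:3,3],K,np.array(d["D"],float))[0].reshape(-1,2)
def mask(img,lo,hi):
    return cv2.inRange(cv2.cvtColor(img,cv2.COLOR_RGB2HSV),lo,hi)
def crop(d,c0,c1,r0,r1,name,s=6):
    cv2.imwrite("pics/"+name+".png",cv2.resize(d["img"][r0:r1,c0:c1,::-1],None,fx=s,fy=s,interpolation=cv2.INTER_CUBIC))
E
python3 - <<'E'
from h import *
d=snapshot("top");crop(d,195,325,130,215,"t1",6)
s=snapshot("side");crop(s,215,325,150,245,"s1",6)
E
```

```text
(no output)
```

View pics/t1.png

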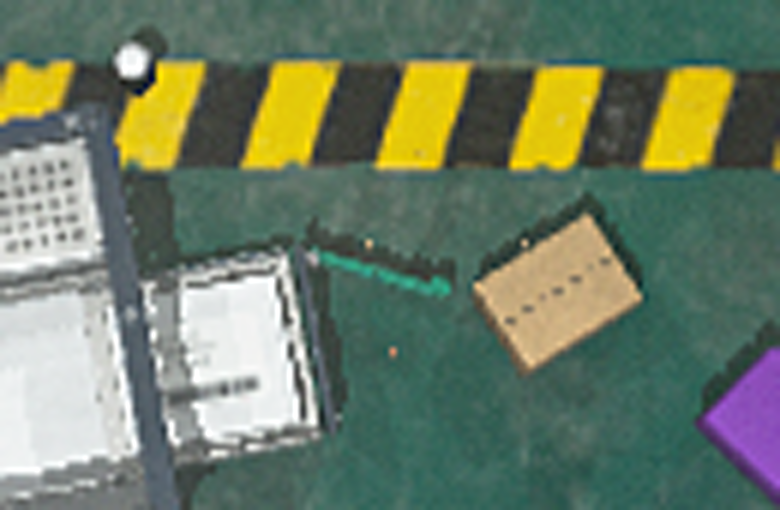

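View pics/s1.png

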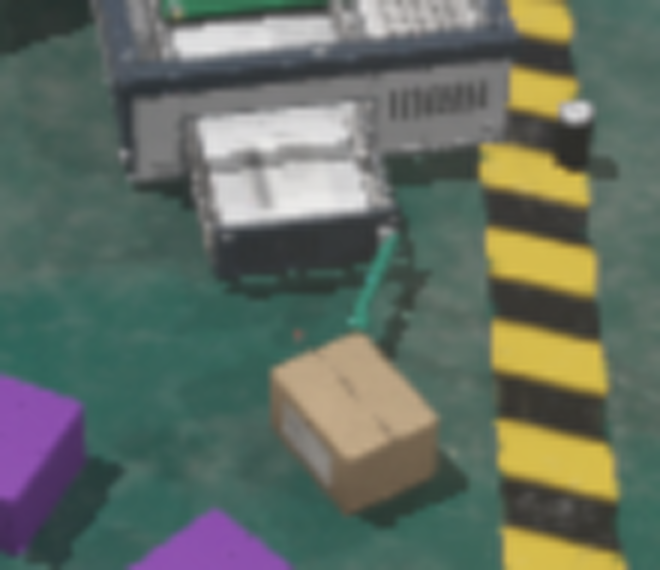

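The crops show the carton's top corners clearly (t1 crop: (475,287), (588,213), (642,296), (530,366)). The lever runs (315,252)→(450,290), and the plate's top edge runs (295,248)→(330,432).

Run:
```python
from h import *
np.set_printoptions(precision=4,suppress=True)
d=snapshot("top");s=snapshot("side")
def cr(p,c0,r0,s=6): return (np.array(p,float)+.5)/s-.5+[c0,r0]
def carton(d,lo=(8,50,100),hi=(22,160,255)):
    m=mask(d["img"],lo,hi);return m
m=carton(d);m[:150]=0;m[200:]=0;m[:,:268]=0;m[:,310:]=0
c=max(cv2.findContours(m,0,1)[0],key=cv2.contourArea)
r=cv2.minAreaRect(c);P=ray(d,cv2.boxPoints(r),.036);print("rect",P,P.mean(0),np.linalg.norm(np.diff(P,axis=0),axis=1))
P=ray(d,cr([(475,287),(588,213),(642,296),(530,368)],195,130),.036);print("hand top",P,P.mean(0),np.linalg.norm(np.diff(P,axis=0),axis=1))
P=ray(s,cr([(272,375),(360,335),(438,415),(345,462)],215,150),.036);print("hand side",P,P.mean(0),np.linalg.norm(np.diff(P,axis=0),axis=1))
print("lever top",ray(d,cr([(315,250),(450,287)],195,130),.028))
print("lever side",ray(s,cr([(390,232),(357,322)],215,150),.024))
print("plate top",ray(d,cr([(308,250),(335,432)],195,130),.038))
print("plate side",ray(s,cr([(218,238),(397,215)],215,150),.038))
print("cap top",ray(d,cr([(133,60)],195,130),.032), ray(s,cr([(577,110)],215,150),.032))
# tape
y=mask(d["img"],(22,120,100),(35,255,255));
n,l,st,ce=cv2.connectedComponentsWithStats(y)
for i in range(1,n):
    if st[i,4]>120 and st[i,1]>130 and st[i,1]<160: print(st[i],ray(d,ce[i],0.)[0],ray(d,[(ce[i][0],st[i,1]-.5),(ce[i][0],st[i,1]+st[i,3]-.5)],0)[:,0])
print("chassis top wall",ray(d,cr([(95,110),(165,505)],195,130),.071))
print("heatsink,relay",ray(d,np.array([[562,315],[543,257]])*.64,.015))
```

```text
rect [[ 0.5935 -0.1507  0.036 ]
 [ 0.628  -0.2051  0.036 ]
 [ 0.5886 -0.2293  0.036 ]
 [ 0.5543 -0.175   0.036 ]] [ 0.5911 -0.19    0.036 ] [0.0645 0.0463 0.0642]
hand top [[ 0.594  -0.1537  0.036 ]
 [ 0.628  -0.2049  0.036 ]
 [ 0.5903 -0.229   0.036 ]
 [ 0.5575 -0.1783  0.036 ]] [ 0.5924 -0.1915  0.036 ] [0.0614 0.0448 0.0603]
hand side [[ 0.5566 -0.179   0.036 ]
 [ 0.5943 -0.1538  0.036 ]
 [ 0.6269 -0.2009  0.036 ]
 [ 0.5878 -0.2286  0.036 ]] [ 0.5914 -0.1905  0.036 ] [0.0453 0.0573 0.048 ]
lever top [[ 0.6118 -0.0816  0.028 ]
 [ 0.5951 -0.1428  0.028 ]]
lever side [[ 0.6087 -0.0742  0.024 ]
 [ 0.5934 -0.1335  0.024 ]]
plate top [[ 0.6102 -0.0787  0.038 ]
 [ 0.5283 -0.0912  0.038 ]]
plate side [[ 0.5308 -0.0953  0.038 ]
 [ 0.6114 -0.078   0.038 ]]
cap top [[0.6988 0.002  0.032 ]] [[0.6986 0.0053 0.032 ]]
[170 140  15  15 156] [0.6856 0.1172 0.    ] [0.7071 0.6638]
[214 140  15  18 177] [ 0.6804 -0.008   0.    ] [0.707  0.6553]
[235 140  17  18 202] [ 0.6815 -0.0692  0.    ] [0.7072 0.6554]
[257 140  17  18 202] [ 0.6814 -0.1318  0.    ] [0.7075 0.6557]
[280 141  16  17 195] [ 0.6804 -0.194   0.    ] [0.705  0.6561]
[302 141  16  17 194] [ 0.6805 -0.2564  0.    ] [0.7055 0.6565]
[324 141  16  18 211] [ 0.68   -0.3191  0.    ] [0.7062 0.6542]
[364 142  16  17 186] [ 0.6804 -0.4351  0.    ] [0.7049 0.6553]
[406 142  16  18 187] [ 0.6809 -0.56    0.    ] [0.7071 0.654 ]
[427 143  15  17 179] [ 0.68   -0.6228  0.    ] [0.7054 0.655 ]
[386 144  14  15 161] [ 0.6778 -0.4968  0.    ] [0.7    0.6561]
[467 144  13  17 164] [ 0.6797 -0.7472  0.    ] [0.7054 0.6541]
[486 145  13  16 157] [ 0.6795 -0.8101  0.    ] [0.7041 0.6553]
[147 147  14  11 121] [0.6708 0.1844 0.    ] [0.687  0.6552]
chassis top wall [[ 0.6667  0.0145  0.071 ]
 [ 0.4937 -0.0186  0.071 ]]
heatsink,relay [[ 0.5311 -0.3923  0.015 ]
 [ 0.6347 -0.3607  0.015 ]]
```

```bash
cat >> h.py <<'E'
from scipy.spatial.transform import Rotation as Rn
def rel(*targets,yaw=None):
    s=read_state();R=Rn.from_quat(s["orientation"]).as_matrix()
    print("ee",np.round(s["ee_pos"],4),"axes x",R[:,0].round(3),"y",R[:,1].round(3),"z",R[:,2].round(3),"F",np.round(s["force"],1),"t",round(s["time_s"],2))
    for t in targets: print(t,"->",((np.array(t)-s["ee_pos"])@R*1000).round(1))
    if yaw is not None: # desired direction of tool z in the world xy plane, deg
        for k in(0,180):
            a=np.radians(yaw+k);v=R.T@[np.cos(a),np.sin(a),0];print("turn",round(float(np.degrees(np.arctan2(-v[1],v[2]))),1))
E
python3 - <<'E'
from h import *
np.set_printoptions(precision=4,suppress=True)
rel((.53,-.195,.15),yaw=90)
d=snapshot("top")
m=mask(d["img"],(130,100,60),(155,255,255))
for c in cv2.findContours(m,0,1)[0]:
    if cv2.contourArea(c)>100: print(ray(d,cv2.boxPoints(cv2.minAreaRect(c)),.036)[:,:2].tolist())
E
```

```text
ee [0.2784 0.5871 0.2058] axes x [-0.    -0.001 -1.   ] y [-0.904  0.428  0.   ] z [ 0.428  0.904 -0.001] F [ 0.9 -0.1  0.2] t 0.3
(0.53, -0.195, 0.15) -> [  56.3 -562.4 -598.8]
turn -25.4
turn 154.6
[[0.41973844707518543, -0.33572818604159804], [0.4338657516389365, -0.38578804133790257], [0.37261396945212133, -0.40327215534352845], [0.3588005561301126, -0.3532578402171943]]
[[0.4357752937737476, -0.17916783880780912], [0.47876818759226125, -0.19779790071019066], [0.45388398453978146, -0.25613409445425117], [0.41098975463832316, -0.23727556925068716]]
[[0.5332399719817397, -0.2538140797855412], [0.5672082374637986, -0.28817569845962904], [0.5239989278128827, -0.33104554594885105], [0.4903145073678386, -0.29653786515086017]]
```

```bash
python3 -m creep '[[56,-562,-599,-25.4],[56,-562,-599,-25.4],[56,-562,-599,-25.4],[56,-562,-599,-25.4],[56,-562,-599,-25.4],[56,-562,-599,-25.4],[56,-562,-599,-25.4],[56,-562,-599,-25.4],[56,-562,-599,-25.4],[56,-562,-599,-25.4]]' 30 20; python3 -m creep '[[0,0,0,0]]'; python3 -c "
from h import *
rel((.532,-.195,.15),(.532,-.195,.022),yaw=90)"
```

```text
time_s: 1.35
ee_pos: [0.4316, 0.1105, 0.1725]
orientation: [0.5, -0.499, -0.5, -0.5]
force: [1.2, 1.3, -0.3]
gripper_width: 0.347
time_s: 1.45
ee_pos: [0.4329, 0.1037, 0.172]
orientation: [-0.498, 0.505, 0.495, 0.503]
force: [-0.7, 0.5, -0.3]
gripper_width: 0.353
ee [0.4329 0.1037 0.172 ] axes x [ 0.001 -0.005 -1.   ] y [-1.     0.014 -0.001] z [ 0.014  1.    -0.005] F [-0.7  0.5 -0.3] t 1.45
(0.532, -0.195, 0.15) -> [  23.5 -103.4 -297.1]
(0.532, -0.195, 0.022) -> [ 151.5 -103.3 -296.5]
turn -0.8
turn 179.2
```

```bash
python3 -m creep '[[23,-103,-297,-0.8],[23,-103,-297,-0.8],[23,-103,-297,-0.8],[23,-103,-297,-0.8],[23,-103,-297,-0.8],[23,-103,-297,-0.8],[23,-103,-297,-0.8],[23,-103,-297,-0.8],[23,-103,-297,-0.8]]'; python3 -c "
from h import *
import cell;print(cell.tip_reach)
rel((.532,-.195,.04),(.532,-.195,.024),yaw=90)
d=snapshot('side');crop(d,190,330,130,240,'s2',5)"
```

```text
time_s: 2.35
ee_pos: [0.534, -0.1825, 0.149]
orientation: [-0.503, 0.496, 0.505, 0.496]
force: [0.2, 0.7, 0.1]
gripper_width: 0.352
0.014
ee [ 0.534  -0.1825  0.149 ] axes x [-0.001  0.002 -1.   ] y [-1.    -0.016  0.001] z [-0.016  1.     0.002] F [0.2 0.7 0.1] t 2.35
(0.532, -0.195, 0.04) -> [109.    2.2 -12.7]
(0.532, -0.195, 0.024) -> [125.    2.1 -12.7]
turn 0.9
turn -179.1
```

View pics/s2.png

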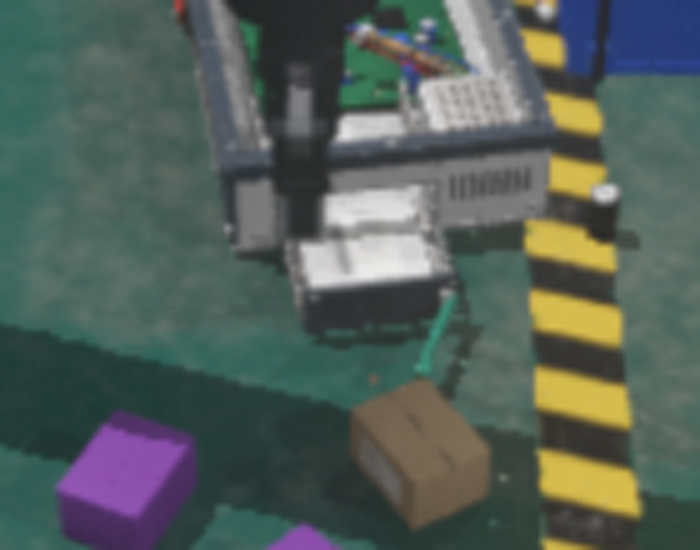

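The side view shows the fingertips ending near crop (305,235), and the carton is untouched.

```bash
python3 -m creep '[[0,0,0,0],[0,0,0,0]]'; python3 -c "
from h import *
rel((.532,-.195,.04),(.532,-.195,.024),yaw=90)
d=snapshot('side');crop(d,190,330,130,240,'s3',5)
for y in(-.165,-.225):
  for z in(.14,.13,.12):print(y,z,(proj(d,[.532,y+0.0,z])-[190,130])*5)"
```

```text
time_s: 2.6
ee_pos: [0.5343, -0.1826, 0.1496]
orientation: [-0.504, 0.495, 0.504, 0.496]
force: [0.1, 0.3, 0.1]
gripper_width: 0.351
ee [ 0.5343 -0.1826  0.1496] axes x [ 0.     0.001 -1.   ] y [-1.    -0.018 -0.   ] z [-0.018  1.     0.001] F [0.1 0.3 0.1] t 2.6
(0.532, -0.195, 0.04) -> [109.5   2.5 -12.4]
(0.532, -0.195, 0.024) -> [125.5   2.5 -12.4]
turn 1.0
turn -179.0
-0.165 0.14 [[300.41495779 238.89010522]]
-0.165 0.13 [[300.62281467 254.2840502 ]]
-0.165 0.12 [[300.82824506 269.49235945]]
-0.225 0.14 [[295.92698447 323.52007736]]
-0.225 0.13 [[296.17230705 339.01291743]]
-0.225 0.12 [[296.41463594 354.31051824]]
```

View pics/s3.png

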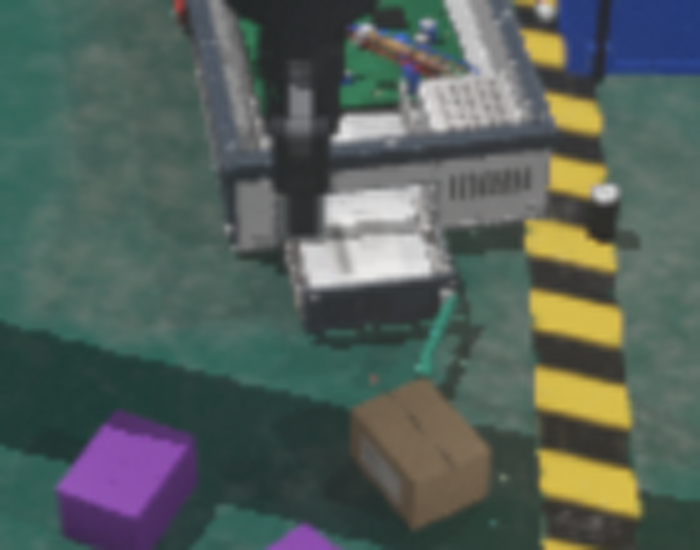

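```bash
python3 -c "
from h import *
d=snapshot('side');crop(d,190,310,60,190,'s4',5)
p=proj(d,[[.534,-.1826,.1496],[.534,-.1826,.1356],[.534,-.205,.1356],[.534,-.16,.1356],[.534,-.1826,.2086]]);print((p-[190,60])*5)
d=snapshot('top');crop(d,195,335,130,260,'t4',5)
p=proj(d,[[.534,-.1826,.1496],[.534,-.1826,.1356],[.534,-.205,.1356],[.534,-.16,.1356]]);print((p-[195,130])*5)"
```

```text
[[303.10885161 598.08337592]
 [303.38114715 619.88513198]
 [301.77817724 651.43723356]
 [304.95071027 588.99696459]
 [301.90915565 501.88587478]]
[[466.27021314 326.84123801]
 [463.74576714 329.7443101 ]
 [509.78903124 329.91092122]
 [417.2088327  329.57357091]]
```

View pics/s4.png

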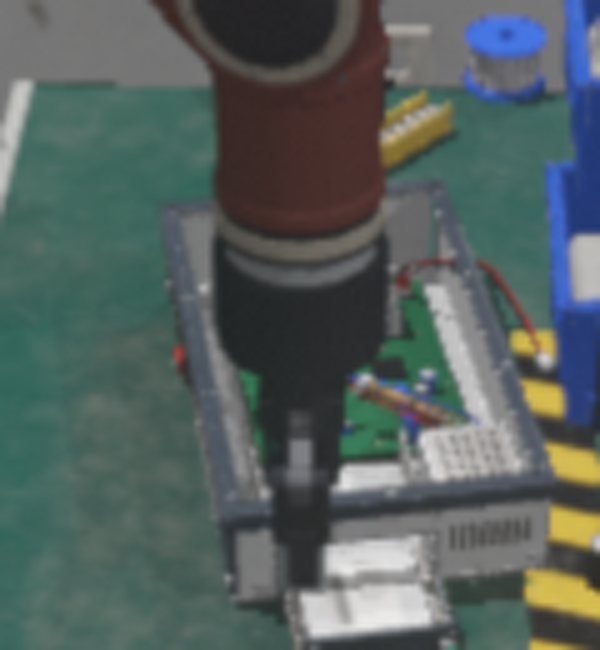

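View pics/t4.png

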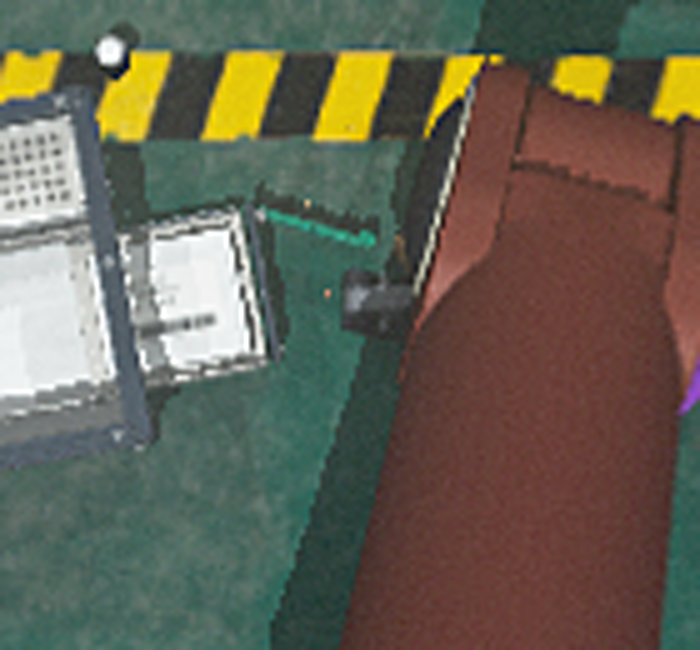

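The side view shows the lowest finger point at (303,585), higher than the predicted near tip at about row 650. I'll shut the fingers to check the tip position.

```bash
python3 -m creep '[[0,2.5,-12.4,1],[0,2.5,-12.4,1],[0,2.5,-12.4,1],[0,2.5,-12.4,1],[0,2.5,-12.4,1],[0,2.5,-12.4,1]]' 0; python3 -c "
from h import *
rel((.532,-.195,.05),yaw=90)
d=snapshot('side');crop(d,190,310,60,210,'s5',5)
p=proj(d,[[.532,-.195,.1496],[.532,-.195,.1356],[.532,-.195,.12]]);print((p-[190,60])*5)
d=snapshot('top');crop(d,195,335,130,260,'t5',5)"
```

```text
time_s: 3.35
ee_pos: [0.532, -0.1967, 0.1492]
orientation: [-0.499, 0.501, 0.499, 0.501]
force: [-0.4, -0.5, 0.7]
gripper_width: -0.001
ee [ 0.532  -0.1967  0.1492] axes x [-0.  0. -1.] y [-1.     0.003  0.   ] z [0.003 1.    0.   ] F [-0.4 -0.5  0.7] t 3.35
(0.532, -0.195, 0.05) -> [99.2 -0.   1.7]
turn -0.1
turn 179.9
[[297.99675629 615.33268505]
 [298.31594874 637.16622545]
 [298.6653415  661.05140994]]
```

View pics/s5.png

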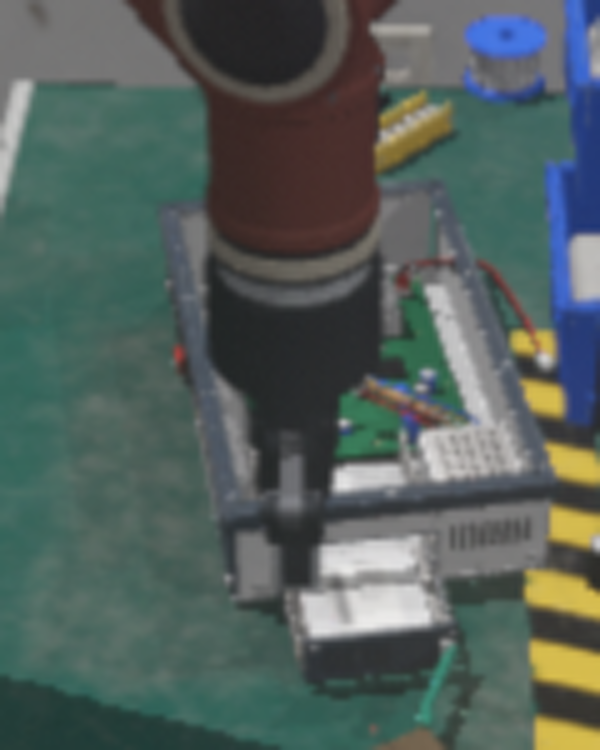

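View pics/t5.png

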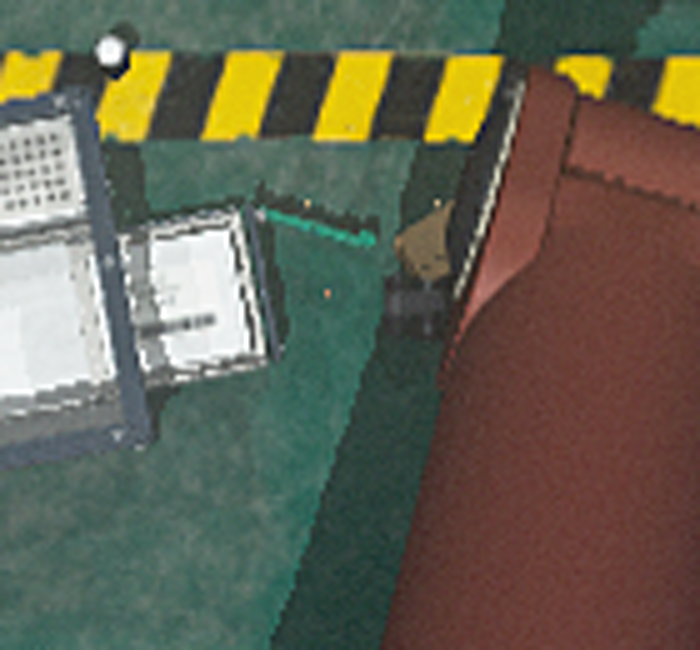

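The tip still appears at row 585 with the fingers shut. I'll descend to a height that is safe under either reading, then measure against the mat.

```bash
python3 -m creep '[[40,0,0,0],[80,0,0,0],[110,0,0,0],[114,0,0,0],[114,0,0,0],[114,0,0,0]]' 0; python3 -c "
from h import *
rel((.532,-.195,.05),yaw=90)
d=snapshot('side');crop(d,190,330,110,230,'s6',5)
p=proj(d,[[.532,-.195,.035],[.532,-.195,.021],[.532,-.195,.0]]);print((p-[190,110])*5)
d=snapshot('top');crop(d,195,335,130,260,'t6',5)"
```

```text
time_s: 4.05
ee_pos: [0.5333, -0.1975, 0.0368]
orientation: [-0.5, 0.5, 0.498, 0.501]
force: [0.1, 0.1, 0.2]
gripper_width: -0.002
ee [ 0.5333 -0.1975  0.0368] axes x [ 0.003 -0.001 -1.   ] y [-1.     0.003 -0.003] z [ 0.003  1.    -0.001] F [0.1 0.1 0.2] t 4.05
(0.532, -0.195, 0.05) -> [-13.2   1.3   2.5]
turn -0.2
turn 179.8
[[300.46009039 533.51219017]
 [300.73913102 552.51718694]
 [301.14947635 580.44820662]]
```

View pics/s6.png

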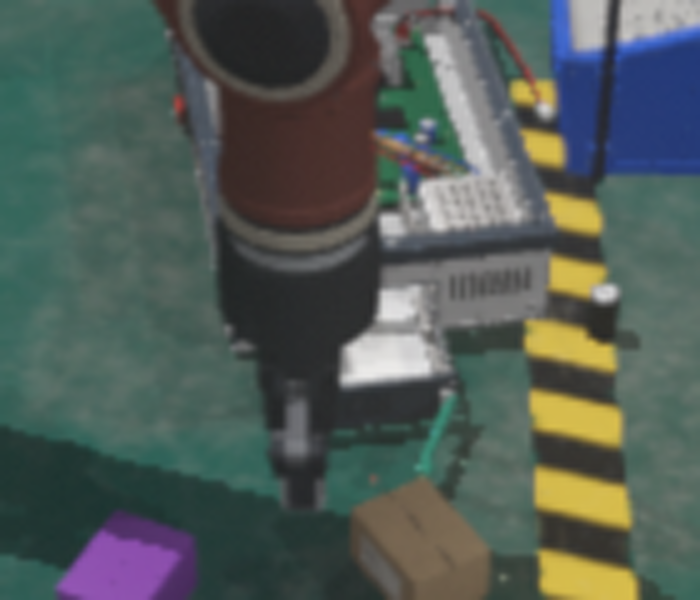

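View pics/t6.png

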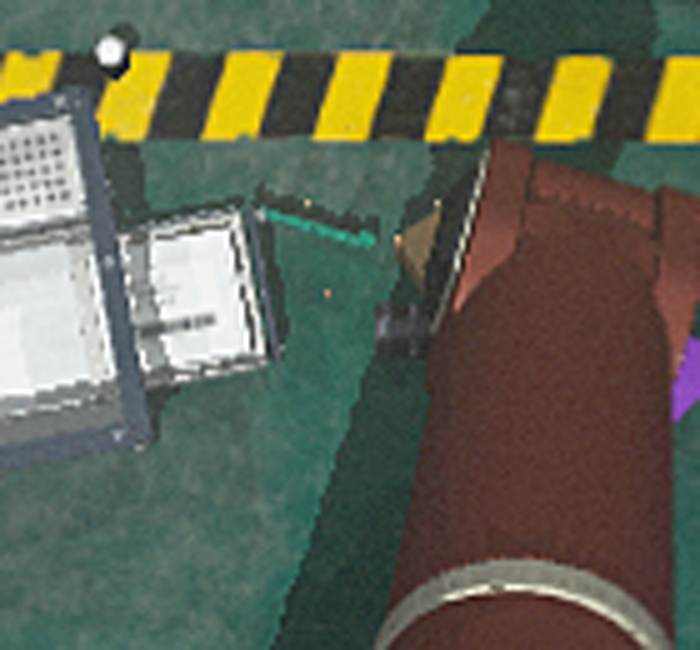

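```bash
python3 -c "
from h import *
d=snapshot('side')
v=np.array([.428,.904,0])
for z in(.192,.205,.22):
  print(z,[(proj(d,np.array([.2781,.587,z])+k*v)[0]*800/512).round(1).tolist() for k in(-.05,0,.05)])
im=cv2.imread('pics/side0.png');cv2.imwrite('pics/s7.png',cv2.resize(im[0:60,230:340],None,fx=7,fy=7,interpolation=cv2.INTER_CUBIC))"
```

```text
0.192 [[279.4, 52.1], [291.7, 43.9], [303.4, 36.0]]
0.205 [[278.8, 46.6], [291.1, 38.4], [302.9, 30.6]]
0.22 [[278.0, 40.1], [290.4, 32.0], [302.3, 24.2]]
```

View pics/s7.png

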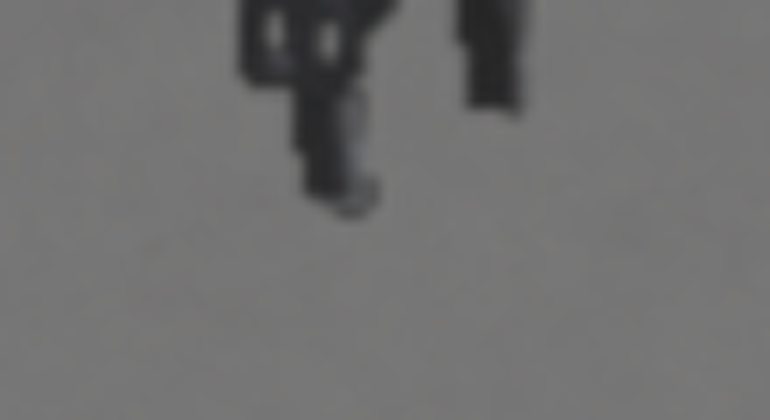

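Tips appear about 30 mm higher than the nominal in both poses, so I'll probe down gently and watch the force.

```bash
python3 -m creep '[[3,0,0,0],[6,0,0,0],[9,0,0,0],[12,0,0,0],[14,0,0,0],[14,0,0,0]]'; python3 -c "
from h import *
rel((.532,-.195,.05))
d=snapshot('side');crop(d,190,330,110,230,'s8',5)
p=proj(d,[[.532,-.195,.022],[.532,-.195,.008],[.532,-.195,.0]]);print((p-[190,110])*5)"
```

```text
time_s: 4.8
ee_pos: [0.5315, -0.1969, 0.0207]
orientation: [-0.499, 0.501, 0.5, 0.501]
force: [-0.1, -0.5, -0.3]
gripper_width: 0.005
ee [ 0.5315 -0.1969  0.0207] axes x [-0.001  0.    -1.   ] y [-1.     0.003  0.001] z [0.003 1.    0.   ] F [-0.1 -0.5 -0.3] t 4.8
(0.532, -0.195, 0.05) -> [-29.3  -0.4   1.9]
[[300.71934661 551.17001023]
 [300.99429975 569.8881511 ]
 [301.14947635 580.44820662]]
```

View pics/s8.png

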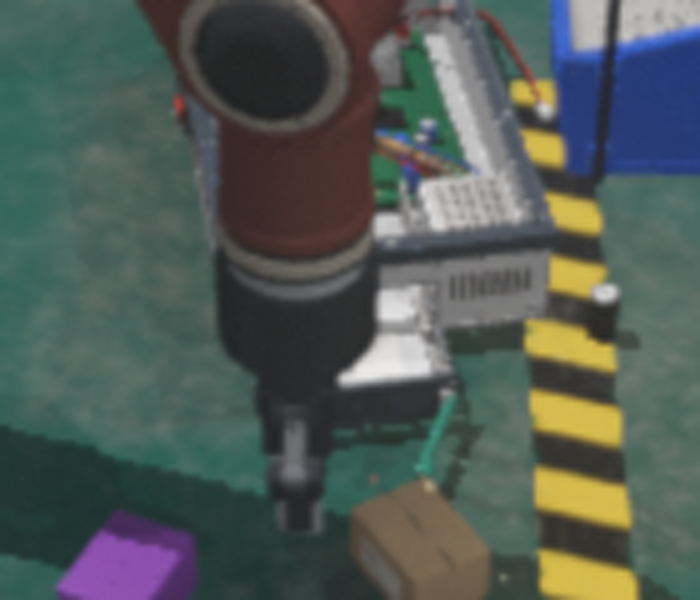

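```bash
python3 -m creep '[[2,0,0,0],[4,0,0,0],[4,0,0,0]]'; python3 -m creep '[[1,0,0,0],[2,0,0,0],[2,0,0,0]]'
```

```text
time_s: 5.15
ee_pos: [0.5316, -0.197, 0.0169]
orientation: [-0.499, 0.501, 0.499, 0.501]
force: [-0.7, 0.2, 0.1]
gripper_width: 0.0
time_s: 5.45
ee_pos: [0.5317, -0.197, 0.015]
orientation: [-0.499, 0.501, 0.499, 0.501]
force: [-0.3, -0.1, -0.0]
gripper_width: -0.0
```

```bash
python3 -m creep '[[1,0,0,0],[2,0,0,0],[2,0,0,0]]'; python3 -m creep '[[1,0,0,0],[2,0,0,0],[2,0,0,0]]'
```

```text
time_s: 5.75
ee_pos: [0.5317, -0.197, 0.013]
orientation: [-0.499, 0.501, 0.499, 0.501]
force: [0.5, 0.6, -0.5]
gripper_width: -0.0
time_s: 6.05
ee_pos: [0.5317, -0.197, 0.011]
orientation: [-0.499, 0.501, 0.499, 0.501]
force: [-0.1, 0.8, -0.5]
gripper_width: 0.003
```

```bash
python3 -c "
from h import *
d=snapshot('side');crop(d,230,290,190,240,'s9',12)
for z in (0,.01,.02,.03):
  print(z,((proj(d,[[.5317,-.197,z],[.5317,-.209,z]])-[230,190])*12+6).round().tolist())"
```

```text
0 [[247.0, 446.0], [245.0, 487.0]]
0.01 [[247.0, 414.0], [245.0, 455.0]]
0.02 [[246.0, 382.0], [244.0, 423.0]]
0.03 [[246.0, 350.0], [244.0, 391.0]]
```

View pics/s9.png

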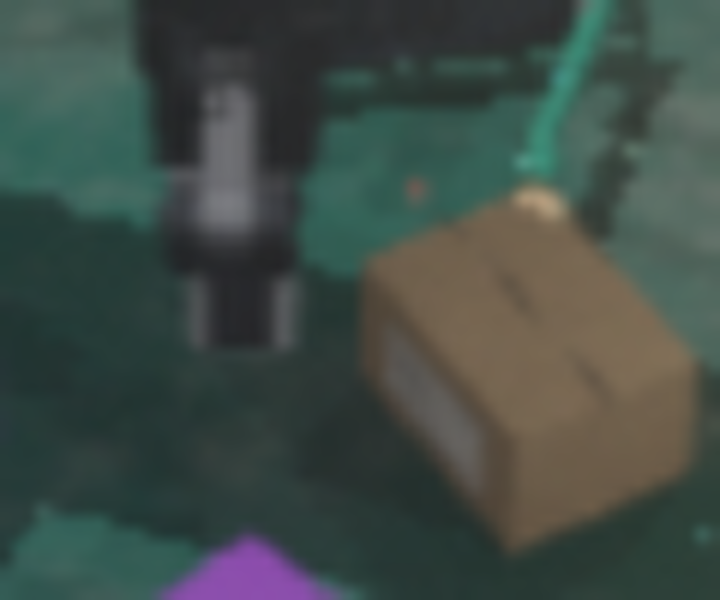

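```bash
python3 -m creep '[[1,0,0,0],[2,0,0,0],[3,0,0,0],[3,0,0,0]]'; python3 -m creep '[[1,0,0,0],[2,0,0,0],[3,0,0,0],[3,0,0,0]]'
```

```text
time_s: 6.5
ee_pos: [0.5317, -0.197, 0.008]
orientation: [-0.499, 0.501, 0.499, 0.501]
force: [-0.5, 0.1, 0.1]
gripper_width: 0.002
time_s: 6.9
ee_pos: [0.5318, -0.197, 0.005]
orientation: [-0.499, 0.501, 0.499, 0.501]
force: [1.2, 0.2, -0.2]
gripper_width: 0.001
```

```bash
python3 -m creep '[[2,0,0,0],[4,0,0,0],[6,0,0,0],[6,0,0,0]]'; python3 -m creep '[[2,0,0,0],[4,0,0,0],[6,0,0,0],[6,0,0,0]]'; python3 -c "
from h import *
d=snapshot('side');crop(d,230,290,190,240,'s10',12)"
```

```text
time_s: 7.3
ee_pos: [0.5316, -0.1969, -0.0012]
orientation: [-0.499, 0.501, 0.5, 0.501]
force: [-0.1, -0.3, 0.5]
gripper_width: 0.001
time_s: 7.7
ee_pos: [0.5316, -0.1969, -0.0072]
orientation: [-0.499, 0.501, 0.5, 0.501]
force: [-0.6, 1.1, 0.3]
gripper_width: 0.0
```

View pics/s10.png

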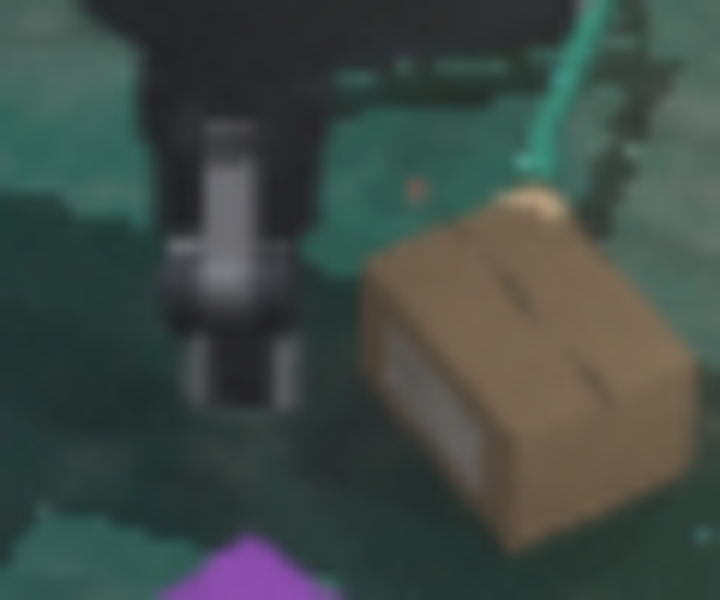

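```bash
python3 -m creep '[[2,0,0,0],[4,0,0,0],[4,0,0,0]]'; python3 -m creep '[[1,0,0,0],[2,0,0,0],[2,0,0,0]]';python3 -m creep '[[1,0,0,0],[2,0,0,0],[2,0,0,0]]'
```

```text
time_s: 8.05
ee_pos: [0.5316, -0.1969, -0.0111]
orientation: [-0.499, 0.501, 0.499, 0.501]
force: [0.3, 0.2, -0.0]
gripper_width: 0.001
time_s: 8.35
ee_pos: [0.5318, -0.197, -0.0129]
orientation: [-0.499, 0.501, 0.499, 0.501]
force: [0.3, -0.3, -0.7]
gripper_width: 0.003
time_s: 8.65
ee_pos: [0.5318, -0.197, -0.0149]
orientation: [-0.499, 0.501, 0.499, 0.501]
force: [0.7, -0.1, 0.5]
gripper_width: 0.005
```

```bash
python3 -m creep '[[1,0,0,0],[2,0,0,0],[2,0,0,0]]'; python3 -m creep '[[1,0,0,0],[2,0,0,0],[2,0,0,0]]';python3 -c "
from h import *
d=snapshot('side');crop(d,230,290,190,240,'s11',12)"
```

```text
time_s: 8.95
ee_pos: [0.5317, -0.197, -0.017]
orientation: [-0.499, 0.501, 0.499, 0.501]
force: [-0.5, 0.4, -1.1]
gripper_width: -0.0
time_s: 9.25
ee_pos: [0.5317, -0.197, -0.0189]
orientation: [-0.499, 0.501, 0.499, 0.501]
force: [-0.2, -0.0, -0.9]
gripper_width: 0.005
```

View pics/s11.png

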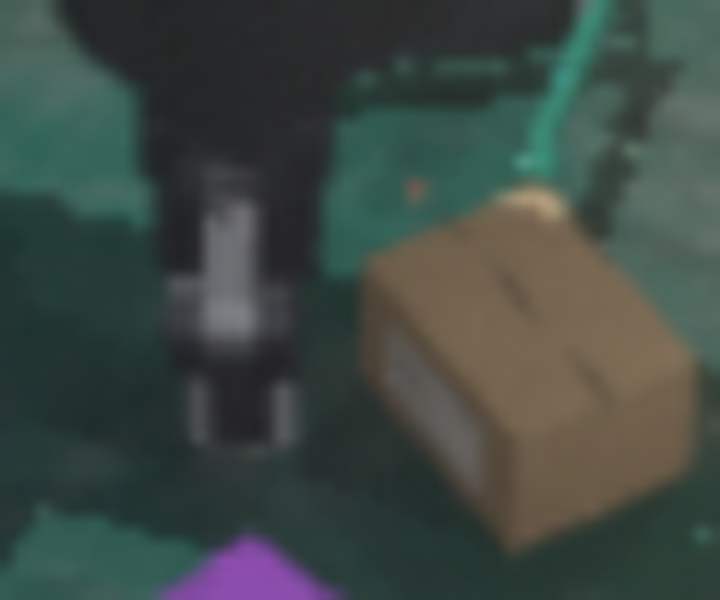

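Reported z carries a bias: the tip is now about 5–10 mm above the mat, with tip columns 190–298 matching x=0.532. I'll spread the fingers to 30 mm to make a wide front and push along +x, looking before the end.

```bash
python3 -m creep '[[0,0,0,0],[0,0,0,0],[0,0,0,0],[0,0,0,0]]' 30; python3 -m creep '[[0,-6,0,0],[0,-12,0,0],[0,-18,0,0],[0,-24,0,0],[0,-30,0,0],[0,-36,0,0],[0,-42,0,0],[0,-42,0,0]]';python3 -c "
from h import *
d=snapshot('side');crop(d,230,310,180,240,'s12',10)"
```

```text
time_s: 9.7
ee_pos: [0.5319, -0.197, -0.0188]
orientation: [-0.499, 0.501, 0.499, 0.501]
force: [0.0, -0.5, 0.9]
gripper_width: 0.353
time_s: 10.5
ee_pos: [0.5752, -0.197, -0.0187]
orientation: [-0.5, 0.5, 0.499, 0.501]
force: [-0.9, -0.4, 0.4]
gripper_width: 0.352
```

View pics/s12.png

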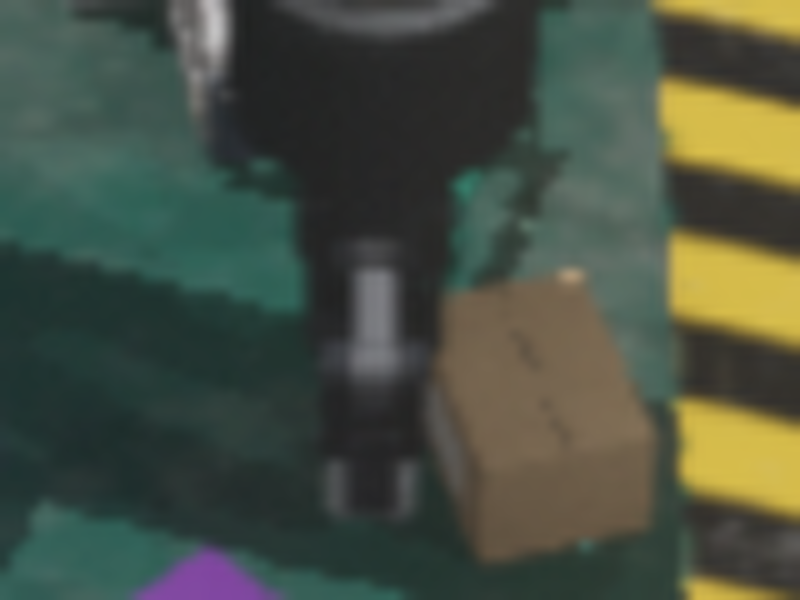

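The carton is rotating to lie flush with the finger front, as planned, and is clear of the lever. I'll continue the push.

```bash
python3 -m creep '[[0,-6,0,0],[0,-12,0,0],[0,-18,0,0],[0,-24,0,0],[0,-30,0,0],[0,-36,0,0],[0,-42,0,0],[0,-48,0,0],[0,-48,0,0]]';python3 -c "
from h import *
d=snapshot('side');crop(d,230,310,180,240,'s13',10)
d=snapshot('top');crop(d,195,335,120,220,'t13',5)"
```

```text
time_s: 11.45
ee_pos: [0.6232, -0.1971, -0.0187]
orientation: [-0.5, 0.5, 0.499, 0.501]
force: [0.8, 0.3, 0.0]
gripper_width: 0.353
```

View pics/s13.png

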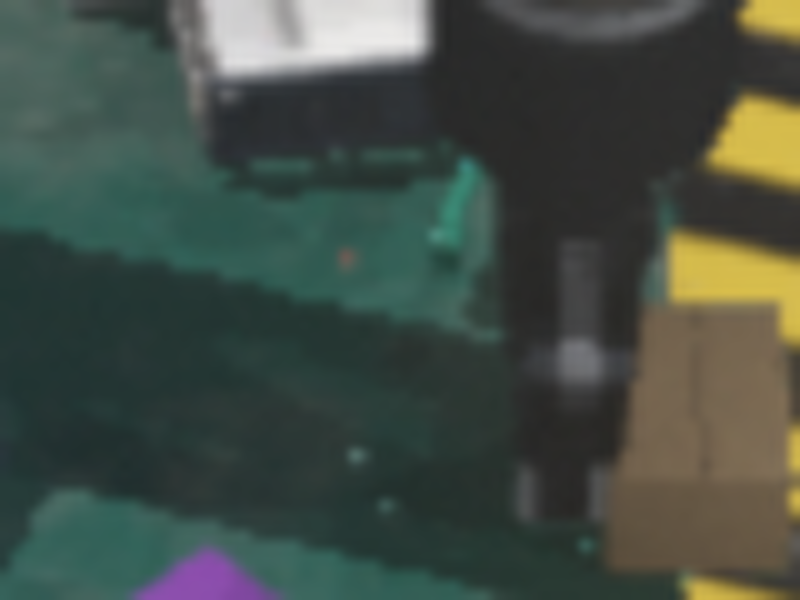

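View pics/t13.png

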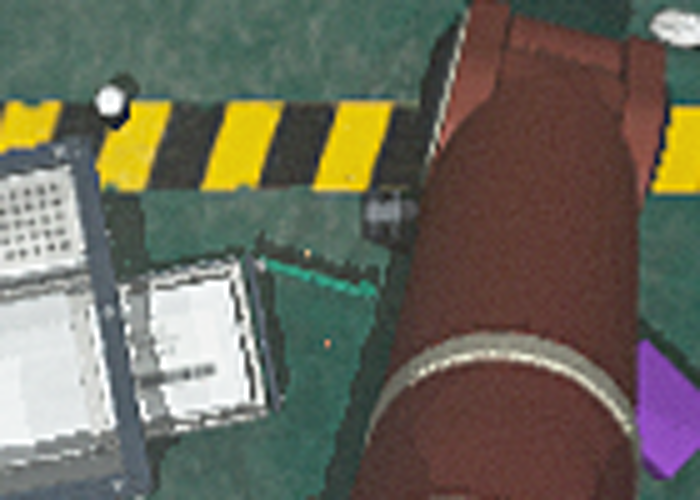

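The carton is now square, with its near bottom edge running (607,568)–(790,568) and its near top edge (613,480)–(786,480). I'll measure its x.

```bash
python3 -c "
from h import *
np.set_printoptions(precision=4,suppress=True)
d=snapshot('side')
cr=lambda p:(np.array(p,float)+.5)/10-.5+[230,180]
a=ray(d,cr([(607,568),(790,568)]),0);b=ray(d,cr([(613,480),(786,480),(642,305),(778,305)]),.036);print(a,b,b.mean(0),a.mean(0))"
```

```text
[[ 0.6346 -0.2279  0.    ]
 [ 0.681  -0.2268 -0.    ]] [[ 0.6342 -0.2308  0.036 ]
 [ 0.6771 -0.2298  0.036 ]
 [ 0.6435 -0.1696  0.036 ]
 [ 0.6786 -0.1687  0.036 ]] [ 0.6583 -0.1997  0.036 ] [ 0.6578 -0.2273 -0.    ]
```

```bash
python3 -m creep '[[0,-4,0,0],[0,-8,0,0],[0,-12,0,0],[0,-16,0,0],[0,-20,0,0],[0,-22.5,0,0],[0,-22.5,0,0]]'; python3 -m creep '[[0,8,0,0],[0,20,0,0],[0,35,0,0],[0,50,0,0],[0,65,0,0],[-40,75,0,0],[-85,75,0,0],[-85,75,0,0]]';python3 -c "
from h import *
rel((.45,-.195,.1),yaw=90)
d=snapshot('side');crop(d,230,310,180,240,'s14',10)
d=snapshot('top');crop(d,195,335,120,220,'t14',5)"
```

```text
time_s: 12.3
ee_pos: [0.645, -0.1973, -0.0188]
orientation: [-0.5, 0.5, 0.499, 0.501]
force: [-0.2, 0.7, 1.5]
gripper_width: 0.352
time_s: 13.1
ee_pos: [0.5731, -0.199, 0.0725]
orientation: [0.503, -0.499, -0.495, -0.503]
force: [0.4, -0.7, -0.1]
gripper_width: 0.35
ee [ 0.5731 -0.199   0.0725] axes x [ 0.012 -0.004 -1.   ] y [-1.     0.004 -0.012] z [ 0.004  1.    -0.004] F [ 0.4 -0.7 -0.1] t 13.1
(0.45, -0.195, 0.1) -> [-29.  122.7   3.4]
turn -0.2
turn 179.8
```

View pics/s14.png

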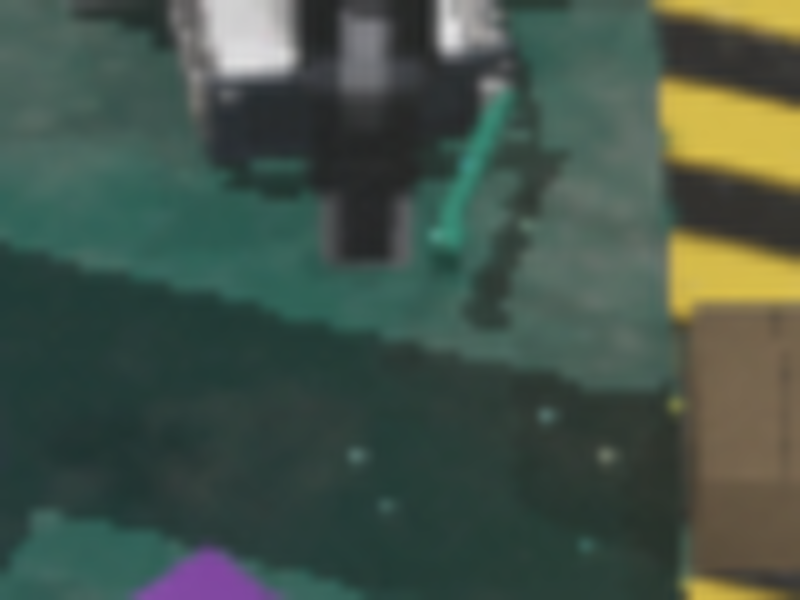

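View pics/t14.png

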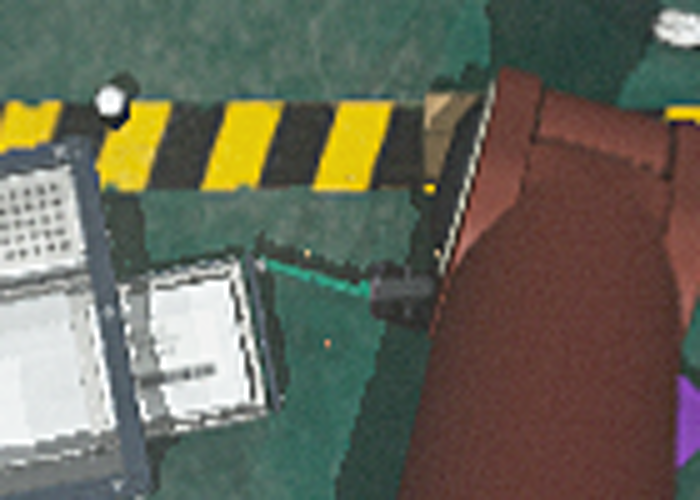

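```bash
python3 -m creep '[[0,0,0,0]]'; python3 -c "
from h import *
rel((.560,-.145,.0725),yaw=10.8)
np.set_printoptions(precision=4,suppress=True)
d=snapshot('side');crop(d,270,350,170,250,'s15',8)"
```

```text
time_s: 13.3
ee_pos: [0.568, -0.1968, 0.0653]
orientation: [-0.498, 0.501, 0.5, 0.5]
force: [-1.1, 0.4, 0.5]
gripper_width: 0.354
ee [ 0.568  -0.1968  0.0653] axes x [-0.002  0.001 -1.   ] y [-1.     0.003  0.002] z [0.003 1.    0.001] F [-1.1  0.4  0.5] t 13.3
(0.56, -0.145, 0.0725) -> [-7.2  8.2 51.8]
turn 79.0
turn -101.0
```

View pics/s15.png

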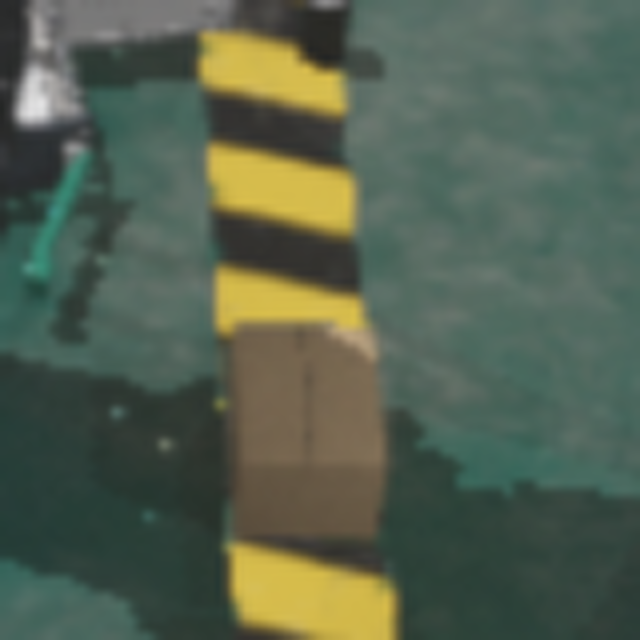

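```bash
python3 -c "
from h import *
np.set_printoptions(precision=4,suppress=True)
d=snapshot('side')
cr=lambda p:(np.array(p,float)+.5)/8-.5+[270,170]
a=ray(d,cr([(231,538),(379,540)]),0);b=ray(d,cr([(232,466),(386,464),(231,330),(372,326)]),.036);print(a,b,b.mean(0),a.mean(0))
# tape edges side
y=mask(d['img'],(22,120,100),(35,255,255))
n,l,st,ce=cv2.connectedComponentsWithStats(y)
for i in range(1,n):
    if st[i,4]>100:
        ys,xs=np.nonzero(l==i); print(ray(d,ce[i],0)[0][:2],st[i,4])
"
```

```text
[[ 0.6553 -0.2289  0.    ]
 [ 0.7021 -0.2287  0.    ]] [[ 0.6533 -0.2312  0.036 ]
 [ 0.701  -0.2292  0.036 ]
 [ 0.6555 -0.172   0.036 ]
 [ 0.7009 -0.1691  0.036 ]] [ 0.6777 -0.2004  0.036 ] [ 0.6787 -0.2288  0.    ]
[ 0.6789 -0.0049] 131
[ 0.6797 -0.0668] 153
[ 0.6756 -0.1218] 103
[ 0.6801 -0.254 ] 212
[ 0.6794 -0.3165] 240
[ 0.6791 -0.4321] 287
[ 0.6776 -0.4952] 303
[ 0.6801 -0.5574] 391
```

The carton is centred on the tape within about 1–2 mm (x 0.678–0.679 against the tape's 0.680). Next is the sled: I'll turn, shut the fingers and move in front of the plate.

```bash
python3 -m creep '[[-7,0,10,8],[-7,0,20,16],[-7,0,30,24],[-7,0,40,32],[-7,8,52,40],[-7,8,52,48],[-7,8,52,56],[-7,8,52,64],[-7,8,52,72],[-7,8,52,79]]' 0; python3 -m creep '[[0,0,0,0],[0,0,0,0]]'; python3 -c "
from h import *
P=np.array([.551,-.0885,-.008]);y=np.array([-.187,.982,0])
rel(tuple(P-.048*y),tuple(P-.011*y),yaw=10.8)
d=snapshot('side');crop(d,220,320,140,220,'s16',8)
d=snapshot('top');crop(d,195,335,120,220,'t16',5)"
```

```text
time_s: 14.4
ee_pos: [0.5607, -0.1447, 0.0718]
orientation: [-0.065, 0.705, 0.065, 0.703]
force: [-0.3, -0.6, -1.3]
gripper_width: -0.001
time_s: 14.6
ee_pos: [0.561, -0.1448, 0.0723]
orientation: [-0.068, 0.705, 0.068, 0.703]
force: [-0.1, 0.2, -0.8]
gripper_width: -0.0
ee [ 0.561  -0.1448  0.0723] axes x [-0.002 -0.    -1.   ] y [-0.191  0.982  0.   ] z [ 0.982  0.191 -0.002] F [-0.1  0.2 -0.8] t 14.6
(np.float64(0.559976), np.float64(-0.13563599999999998), np.float64(-0.008)) -> [80.3  9.2  0.9]
(np.float64(0.553057), np.float64(-0.099302), np.float64(-0.008)) -> [80.3 46.2  1.1]
turn 0.2
turn -179.8
```

View pics/s16.png

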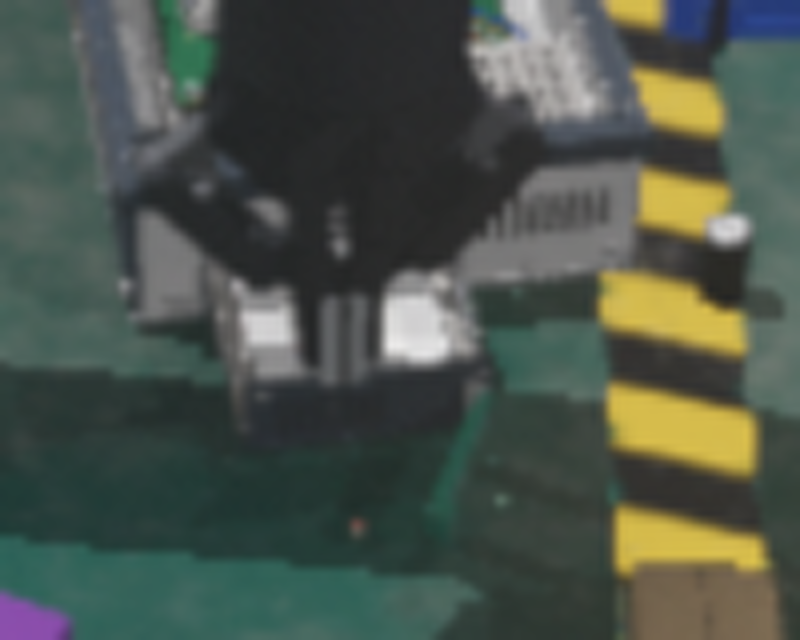

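View pics/t16.png

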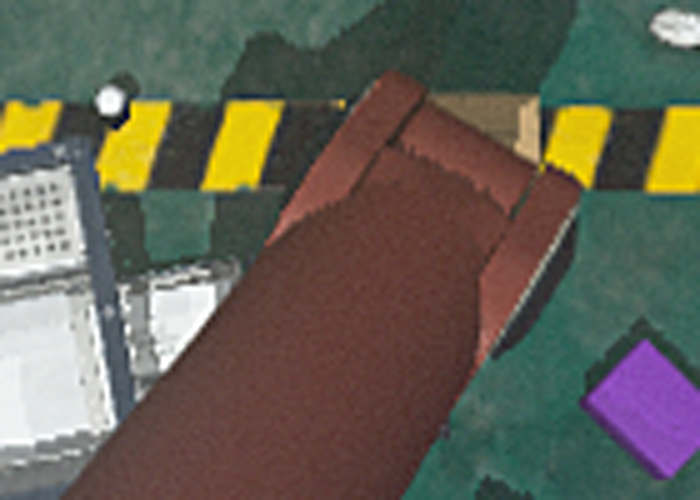

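```bash
python3 -m creep '[[0,9,1,0],[20,9,1,0],[40,9,1,0],[60,9,1,0],[75,9,1,0],[80,9,1,0],[80,9,1,0],[80,9,1,0]]' 0; python3 -c "
from h import *
d=snapshot('side');crop(d,220,320,140,220,'s17',8)
for z in(0,.01,.02): print(((proj(d,[[.560,-.1356,z],[.5621,-.1464,z]])-[220,140])*8).round())"
```

```text
time_s: 15.5
ee_pos: [0.5614, -0.1363, -0.0062]
orientation: [-0.067, 0.704, 0.067, 0.704]
force: [-0.3, 0.0, -0.7]
gripper_width: -0.003
[[331. 560.]
 [337. 583.]]
[[332. 539.]
 [337. 562.]]
[[332. 517.]
 [338. 541.]]
```

View pics/s17.png

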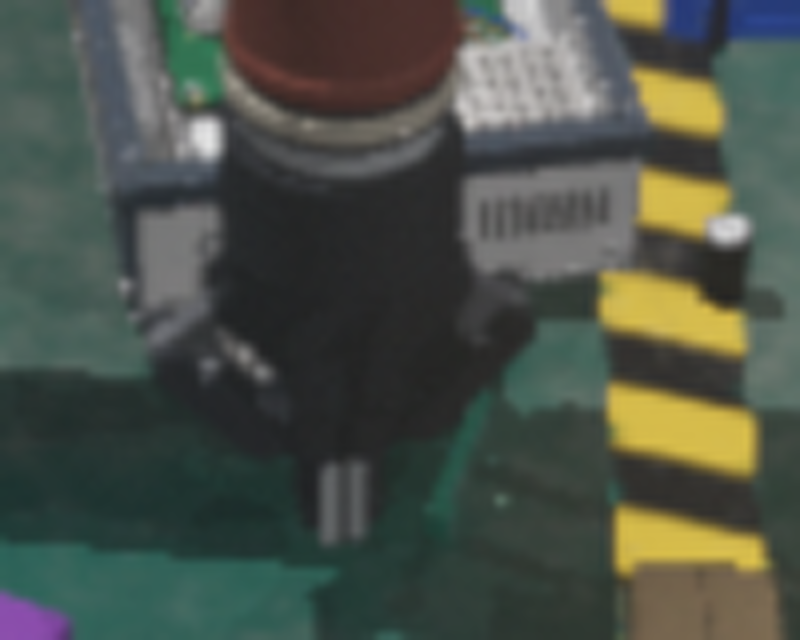

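The fingertips are 18 mm above the mat in front of the plate (tip row 545). Now I'll push the sled gently along chassis +y.

```bash
python3 -m creep '[[0,5,0,0],[0,10,0,0],[0,15,0,0],[0,20,0,0],[0,25,0,0],[0,29,0,0],[0,33,0,0],[0,37,0,0],[0,41,0,0],[0,45,0,0]]' ; python3 -m creep '[[0,4,0,0],[0,8,0,0],[0,12,0,0],[0,16,0,0],[0,20,0,0],[0,24,0,0]]'; python3 -c "
from h import *
rel()
d=snapshot('side');crop(d,220,320,140,220,'s18',8)"
```

```text
time_s: 16.55
ee_pos: [0.5526, -0.0935, -0.0067]
orientation: [-0.067, 0.704, 0.065, 0.704]
force: [0.1, -3.9, -2.7]
gripper_width: 0.0
time_s: 17.15
ee_pos: [0.5477, -0.0681, -0.0068]
orientation: [-0.067, 0.704, 0.067, 0.704]
force: [0.3, -3.8, -1.3]
gripper_width: 0.001
ee [ 0.5477 -0.0681 -0.0068] axes x [-0. -0. -1.] y [-0.188  0.982 -0.   ] z [ 0.982  0.188 -0.   ] F [ 0.3 -3.8 -1.3] t 17.15
```

View pics/s18.png

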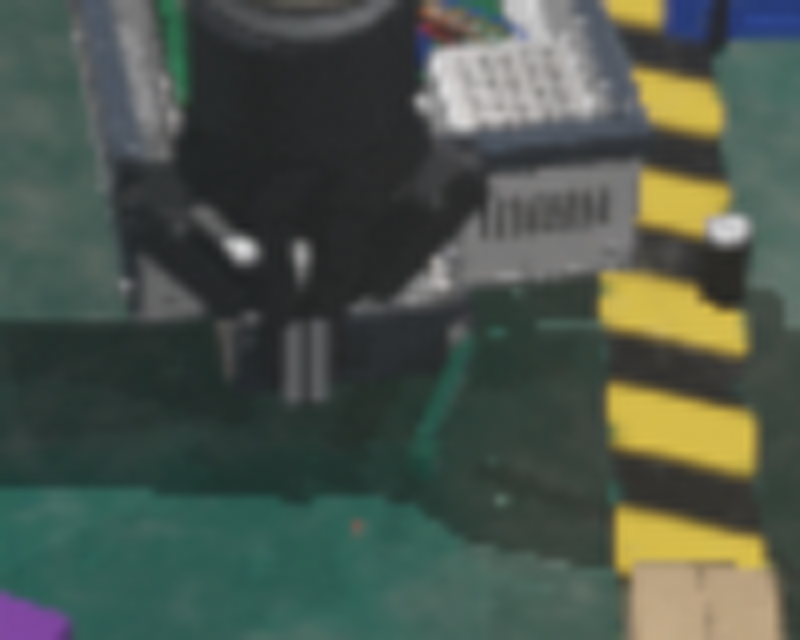

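```bash
python3 -m creep '[[0,4,0,0],[0,8,0,0],[0,12,0,0],[0,16,0,0],[0,20,0,0]]'; python3 -c "
from h import *
rel()
d=snapshot('side');crop(d,220,320,140,220,'s19',8)"
```

```text
time_s: 17.7
ee_pos: [0.5439, -0.0484, -0.0068]
orientation: [-0.067, 0.704, 0.067, 0.704]
force: [0.4, -3.6, -0.8]
gripper_width: -0.002
ee [ 0.5439 -0.0484 -0.0068] axes x [-0. -0. -1.] y [-0.188  0.982  0.   ] z [ 0.982  0.188 -0.   ] F [ 0.4 -3.6 -0.8] t 17.7
```

View pics/s19.png

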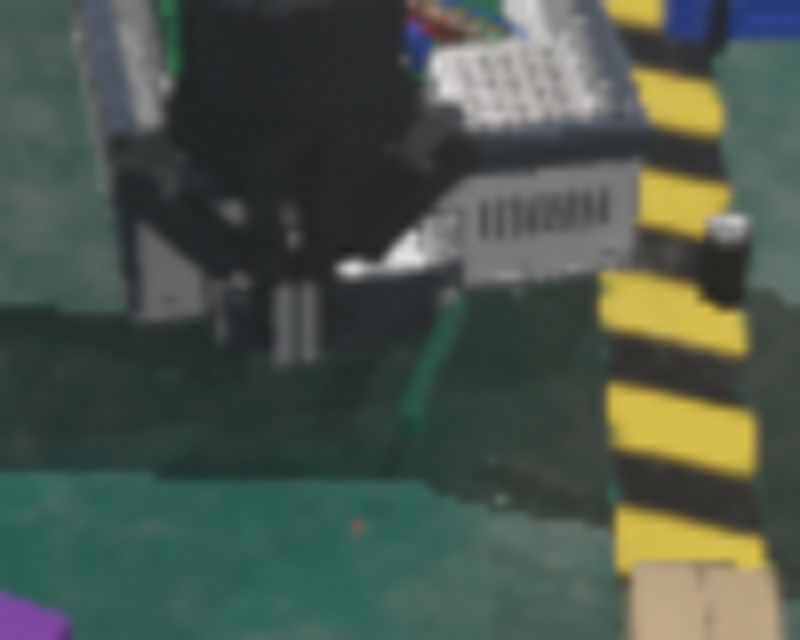

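The sled is still about 20 mm out and the push force is steady at 3.6 N.

```bash
python3 -m creep '[[0,2.5,0,0],[0,5,0,0],[0,7.5,0,0],[0,10,0,0]]'; python3 -m creep '[[0,1.5,0,0],[0,3,0,0],[0,4.5,0,0]]';python3 -c "
from h import *
rel()
d=snapshot('side');crop(d,230,300,140,200,'s20',10)"
```

```text
time_s: 18.15
ee_pos: [0.5421, -0.0388, -0.0068]
orientation: [-0.067, 0.704, 0.067, 0.704]
force: [-0.0, -3.3, 0.4]
gripper_width: -0.003
time_s: 18.45
ee_pos: [0.5412, -0.0344, -0.0068]
orientation: [-0.067, 0.704, 0.067, 0.704]
force: [0.1, -3.5, 0.5]
gripper_width: 0.002
ee [ 0.5412 -0.0344 -0.0068] axes x [-0. -0. -1.] y [-0.188  0.982 -0.   ] z [ 0.982  0.188 -0.   ] F [ 0.1 -3.5  0.5] t 18.45
```

View pics/s20.png

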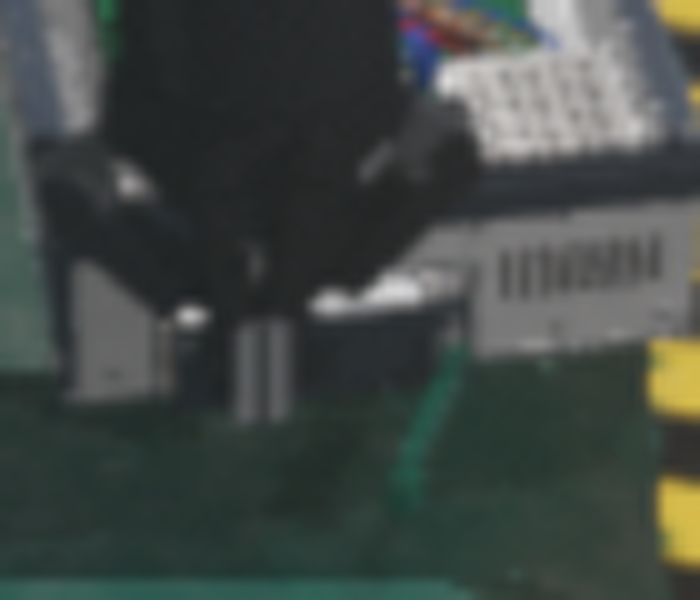

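```bash
python3 -m creep '[[0,1.5,0,0],[0,3,0,0],[0,4,0,0]]'; python3 -m creep '[[0,1,0,0],[0,2,0,0],[0,3,0,0]]'
```

```text
time_s: 18.8
ee_pos: [0.5405, -0.0304, -0.0068]
orientation: [-0.067, 0.704, 0.067, 0.704]
force: [-0.2, -3.1, -0.3]
gripper_width: 0.001
time_s: 19.1
ee_pos: [0.5399, -0.0275, -0.0068]
orientation: [-0.067, 0.704, 0.067, 0.704]
force: [-0.7, -3.7, 0.8]
gripper_width: 0.002
```

```bash
python3 -m creep '[[0,1,0,0],[0,2,0,0],[0,3,0,0]]';python3 -m creep '[[0,1,0,0],[0,2,0,0],[0,2,0,0]]';python3 -c "
from h import *
rel()
d=snapshot('side');crop(d,230,300,140,200,'s21',10)"
```

```text
time_s: 19.4
ee_pos: [0.5395, -0.0255, -0.0068]
orientation: [-0.067, 0.704, 0.066, 0.704]
force: [-1.1, -5.9, -0.3]
gripper_width: -0.002
time_s: 19.7
ee_pos: [0.5396, -0.0255, -0.0067]
orientation: [-0.068, 0.704, 0.065, 0.704]
force: [0.4, -7.6, -0.7]
gripper_width: -0.001
ee [ 0.5396 -0.0255 -0.0067] axes x [ 0.002 -0.004 -1.   ] y [-0.186  0.983 -0.004] z [0.983 0.186 0.001] F [ 0.4 -7.6 -0.7] t 19.7
```

View pics/s21.png

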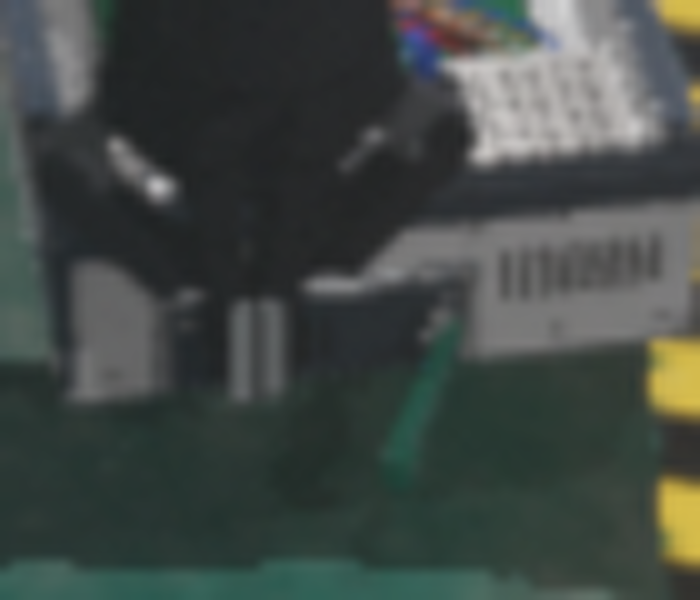

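The sled has stopped and the force has risen to 7.6 N. I'll back off and check whether it is truly home rather than the knuckle touching the wall.

```bash
python3 -m creep '[[0,-15,0,0],[0,-40,0,0],[0,-70,0,0],[-30,-90,0,0],[-60,-90,-30,0],[-90,-90,-70,0],[-90,-90,-110,0],[-90,-90,-110,0],[-90,-90,-110,0]]' ; python3 -c "
from h import *
rel()
d=snapshot('side');crop(d,220,320,130,210,'s22',8)
d=snapshot('top');crop(d,195,325,130,215,'t22',6)"
```

```text
time_s: 20.65
ee_pos: [0.4481, -0.1309, 0.0836]
orientation: [-0.066, 0.704, 0.067, 0.704]
force: [0.8, 0.2, -0.1]
gripper_width: 0.003
ee [ 0.4481 -0.1309  0.0836] axes x [ 0.001  0.002 -1.   ] y [-0.188  0.982  0.002] z [0.982 0.188 0.001] F [ 0.8  0.2 -0.1] t 20.65
```

View pics/s22.png

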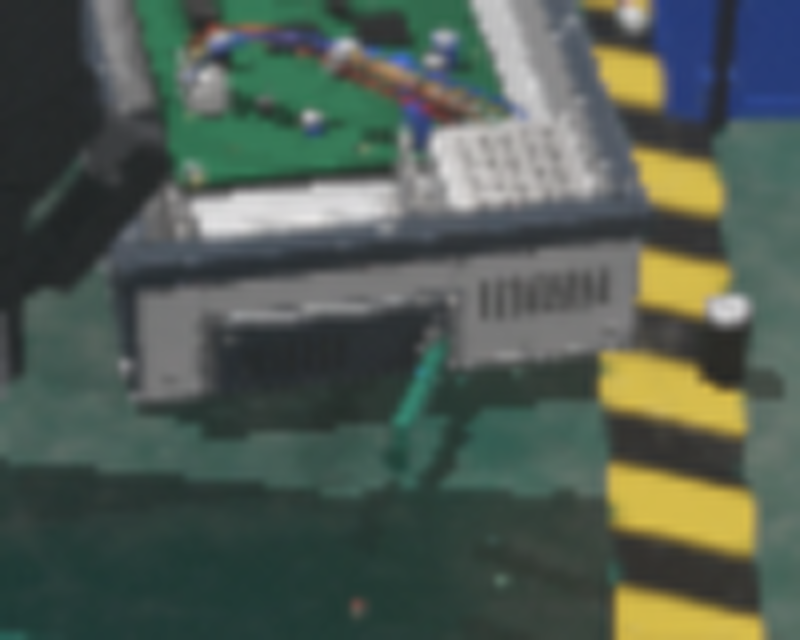

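View pics/t22.png

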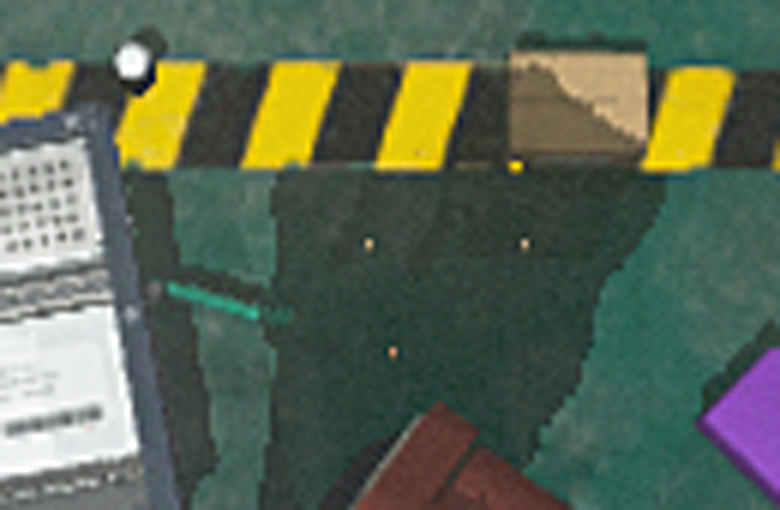

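```bash
python3 -c "
from h import *
np.set_printoptions(precision=4,suppress=True)
d=snapshot('side');t=snapshot('top')
c8=lambda p:(np.array(p,float)+.5)/8-.5+[220,130]
c6=lambda p:(np.array(p,float)+.5)/6-.5+[195,130]
y=np.array([-.188,.982,0]);x=np.array([.982,.188,0])
def sh(n,P): print(n,np.c_[P,P@x,P@y])
sh('wall bottom',ray(d,c8([(142,400),(635,345)]),0))
sh('wall top edge',ray(d,c8([(140,270),(640,215)]),.071))
sh('wall top outer topview',ray(t,c6([(112,110),(178,505)]),.071))
sh('plate top',ray(d,c8([(222,328),(440,308)]),.038))
sh('plate bot',ray(d,c8([(220,391),(400,372)]),.008))
sh('lever side',ray(d,c8([(440,338),(400,422)]),.024))
sh('lever top',ray(t,c6([(158,286),(262,317)]),.028))
sh('carton',ray(t,c6([(510,52),(648,50),(648,152),(510,152)]),.036))
print(ray(t,c6([(510,52),(648,50),(648,152),(510,152)]),.036).mean(0))
crop(t,270,310,130,165,'t23',18)
"
```

```text
wall bottom [[ 0.4884 -0.0137  0.      0.4771 -0.1053]
 [ 0.6675  0.021  -0.      0.6594 -0.1048]]
wall top edge [[ 0.4905 -0.0265  0.071   0.4767 -0.1182]
 [ 0.6643  0.0081  0.071   0.6538 -0.1169]]
wall top outer topview [[ 0.6667  0.007   0.071   0.656  -0.1185]
 [ 0.4937 -0.0242  0.071   0.4803 -0.1166]]
plate top [[ 0.518  -0.0178  0.038   0.5053 -0.1148]
 [ 0.5949 -0.005   0.038   0.5832 -0.1167]]
plate bot [[ 0.5168 -0.0173  0.008   0.5043 -0.1141]
 [ 0.5813 -0.0054  0.008   0.5698 -0.1145]]
lever side [[ 0.5952 -0.0049  0.024   0.5836 -0.1167]
 [ 0.5811 -0.0504  0.024   0.5612 -0.1587]]
lever top [[ 0.5951 -0.0107  0.028   0.5824 -0.1223]
 [ 0.5811 -0.0579  0.028   0.5598 -0.1661]]
carton [[ 0.7023 -0.17    0.036   0.6577 -0.2989]
 [ 0.7037 -0.2331  0.036   0.6472 -0.3612]
 [ 0.6563 -0.2324  0.036   0.6008 -0.3516]
 [ 0.6558 -0.1697  0.036   0.6121 -0.29  ]]
[ 0.6795 -0.2013  0.036 ]
```

View pics/t23.png

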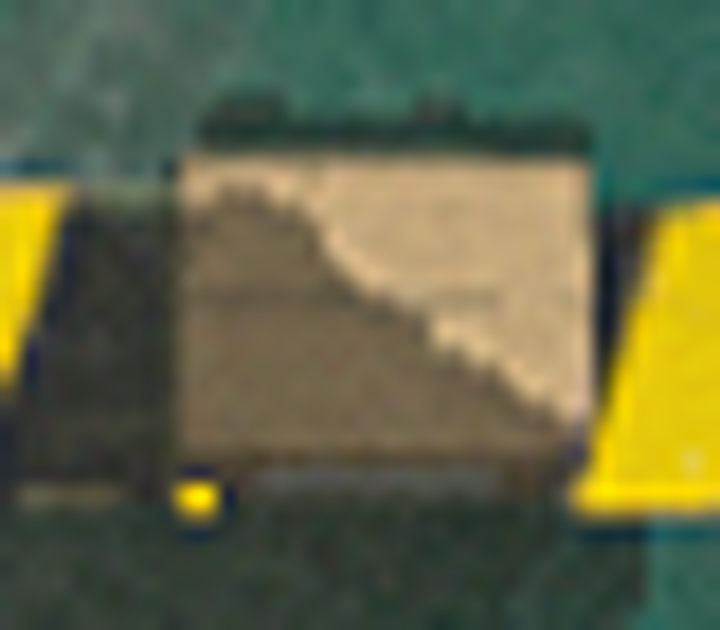

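```bash
python3 -c "
from h import *
d=snapshot('side');crop(d,230,305,150,190,'s24',10)
"
```

```text
(no output)
```

View pics/s24.png

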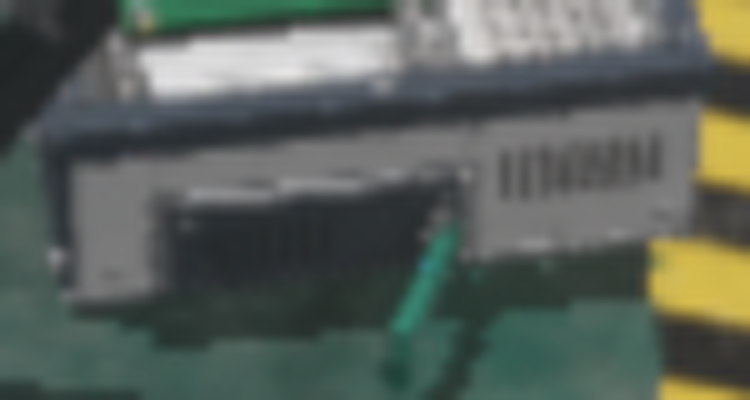

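The plate sits in the bay, level with the wall rim. I'll press once more, lightly, and use the wrist moment to tell whether the stop acts at plate height or at the rim.

```bash
python3 -c "
from h import *
y=np.array([-.188,.982,0]);P=np.array([.5396,-.0255,-.0067])
rel(tuple(P-.03*y+[0,0,.09]),tuple(P-.03*y),yaw=10.8)"
```

```text
ee [ 0.4492 -0.1312  0.0828] axes x [ 0.  0. -1.] y [-0.19   0.982  0.   ] z [0.982 0.19  0.   ] F [ 0.7  0.2 -0.5] t 20.9
(np.float64(0.54524), np.float64(-0.054959999999999995), np.float64(0.0833)) -> [ -0.4  56.6 108.7]
(np.float64(0.54524), np.float64(-0.054959999999999995), np.float64(-0.0067)) -> [ 89.6  56.6 108.7]
turn 0.1
turn -179.9
```

```bash
python3 -m creep '[[0,20,40,0],[0,40,80,0],[0,56,108,0],[30,56,109,0],[60,56,109,0],[85,56,109,0],[90,56,109,0],[90,56,109,0],[90,56,109,0]]'; python3 -c "
from cell import *
print(read_state()['torque'],read_state()['force'])"; python3 -m creep '[[0,5,0,0],[0,10,0,0],[0,15,0,0],[0,20,0,0],[0,24,0,0],[0,27,0,0],[0,29,0,0]]'; python3 -c "
from cell import *
s=read_state();print(s['torque'],s['force'])"; python3 -m creep '[[0,1,0,0],[0,2,0,0],[0,3,0,0],[0,3,0,0]]'; python3 -c "
from cell import *
s=read_state();print(s['torque'],s['force'])"
```

```text
time_s: 21.8
ee_pos: [0.5456, -0.0564, -0.0059]
orientation: [-0.067, 0.703, 0.067, 0.705]
force: [-0.7, 0.1, 0.6]
gripper_width: 0.004
[-0.03009684  0.00689639  0.01343251] [-0.69038803  0.07109917  0.60090009]
time_s: 22.5
ee_pos: [0.539, -0.0273, -0.0068]
orientation: [-0.067, 0.704, 0.067, 0.704]
force: [0.1, -0.9, 0.8]
gripper_width: 0.002
[-0.02138767  0.02587603 -0.00107895] [ 0.0866389  -0.90607809  0.78509158]
time_s: 22.9
ee_pos: [0.5387, -0.0257, -0.0068]
orientation: [-0.067, 0.704, 0.066, 0.704]
force: [0.6, -1.5, -0.7]
gripper_width: -0.001
[-0.30631197 -0.06875636  0.0075424 ] [ 0.60819603 -1.48946459 -0.71932625]
```

```bash
for i in 1 2; do python3 -m creep '[[0,1,0,0],[0,2,0,0],[0,2,0,0]]'; python3 -c "
from cell import *
import numpy as np
T=[];F=[]
for i in range(6):
  s=read_state();T.append(s['torque']);F.append(s['force'])
T=np.mean(T,0);F=np.mean(F,0);print(T,F,T[0]/F[1])"; done
```

```text
time_s: 23.2
ee_pos: [0.5387, -0.0257, -0.0067]
orientation: [-0.067, 0.704, 0.065, 0.704]
force: [0.7, -6.0, -2.3]
gripper_width: 0.003
[-1.20059394 -0.18387456 -0.02525727] [ 0.72072417 -5.95263994 -2.28023986] 0.20169100676342472
time_s: 23.5
ee_pos: [0.5387, -0.0258, -0.0067]
orientation: [-0.068, 0.703, 0.063, 0.705]
force: [1.8, -8.1, -3.2]
gripper_width: 0.003
[-1.75948973 -0.27762205  0.01802867] [ 1.75065698 -8.07513239 -3.15732331] 0.21788989335681708
```

The force acts about 0.20–0.22 m below the wrist sensor, which is fingertip/plate height, and the stop is in the same place as before. So the sled is home. I'll back off and measure the lever.

```bash
python3 -m creep '[[0,-10,0,0],[0,-30,0,0],[0,-60,0,0],[0,-95,0,0],[-30,-100,20,0],[-70,-100,60,0],[-90,-100,90,0],[-90,-100,90,0],[-90,-100,90,0],[-90,-100,90,0]]' ; python3 -c "
from h import *
rel()
d=snapshot('side');crop(d,230,330,140,210,'s25',8)
d=snapshot('top');crop(d,195,325,130,215,'t25',6)"
```

```text
time_s: 24.5
ee_pos: [0.6428, -0.1018, 0.0819]
orientation: [-0.066, 0.705, 0.067, 0.703]
force: [-0.9, 0.2, -0.1]
gripper_width: 0.0
ee [ 0.6428 -0.1018  0.0819] axes x [-0.004  0.001 -1.   ] y [-0.187  0.982  0.002] z [ 0.982  0.187 -0.004] F [-0.9  0.2 -0.1] t 24.5
```

View pics/s25.png

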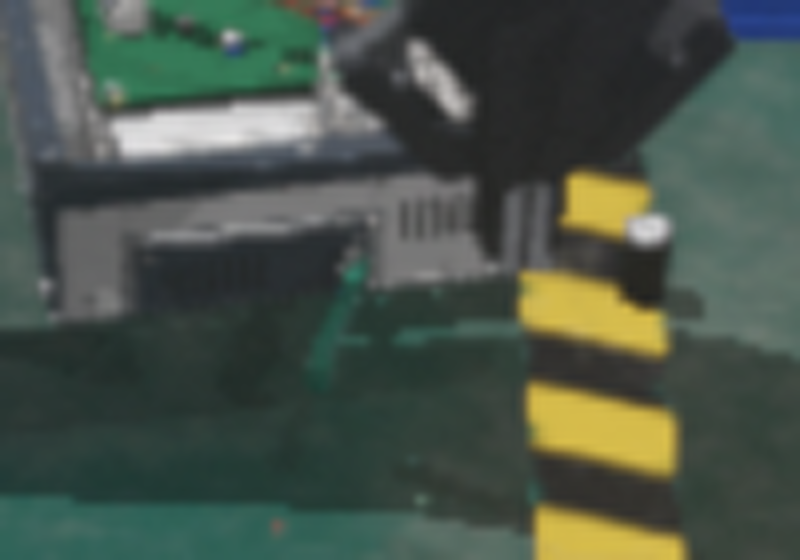

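View pics/t25.png

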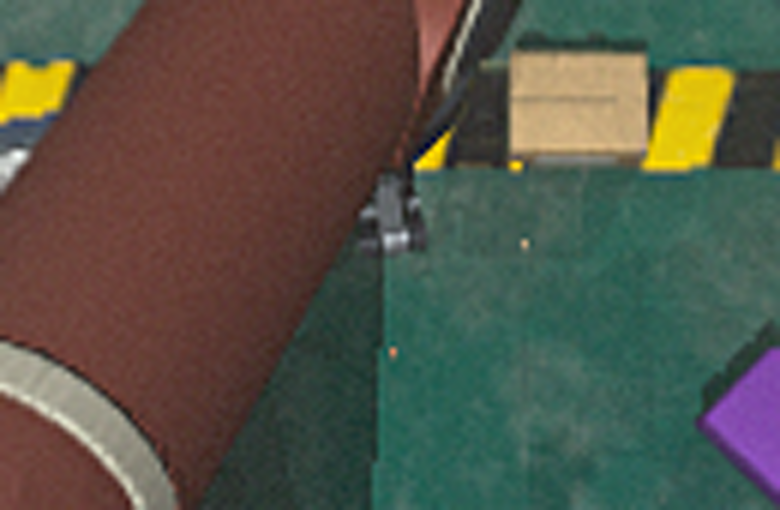

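The lever runs from about (358,258) to its end at (320,372). I'll compute the hinge and end positions and the push path.

```bash
cat > lev.py <<'E'
from h import *
np.set_printoptions(precision=4,suppress=True)
d=snapshot('side')
c8=lambda p:(np.array(p,float)+.5)/8-.5+[230,140]
a=np.radians(10.85)
x=np.array([np.cos(a),np.sin(a),0]);y=np.array([-np.sin(a),np.cos(a),0])
P=ray(d,c8([(357,262),(320,370)]),.024);print(np.c_[P@x,P@y])
H=np.array([.586,-.119]);s=read_state();p=np.array(s['ee_pos']);c=np.array([p@x,p@y])
print('C now',c,p[2])
for th,g in((1.09,.010),(1.09,0),(.9,0),(.7,0),(.5,0),(.3,0),(.15,0),(0,0)):
    u=-np.array([np.cos(th),np.sin(th)]);n=np.array([np.sin(th),-np.cos(th)])
    K=H+.060*u+(.010+g)*n;C=K+[.0145,-.011]
    print(th,'K',K,'C',C,'shift y,z mm',((C-c)*1000).round(1)[::-1])
E
python3 lev.py
```

```text
[[ 0.5822 -0.1189]
 [ 0.5586 -0.1731]]
C now [ 0.6124 -0.2216] 0.08215113521881123
1.09 K [ 0.576  -0.1814] C [ 0.5905 -0.1924] shift y,z mm [ 29.2 -22. ]
1.09 K [ 0.5671 -0.1768] C [ 0.5816 -0.1878] shift y,z mm [ 33.8 -30.8]
0.9 K [ 0.5565 -0.1722] C [ 0.571  -0.1832] shift y,z mm [ 38.4 -41.4]
0.7 K [ 0.5466 -0.1653] C [ 0.5611 -0.1763] shift y,z mm [ 45.3 -51.4]
0.5 K [ 0.5381 -0.1565] C [ 0.5526 -0.1675] shift y,z mm [ 54.1 -59.8]
0.3 K [ 0.5316 -0.1463] C [ 0.5461 -0.1573] shift y,z mm [ 64.3 -66.3]
0.15 K [ 0.5282 -0.1379] C [ 0.5427 -0.1489] shift y,z mm [ 72.7 -69.8]
0 K [ 0.526 -0.129] C [ 0.5405 -0.14  ] shift y,z mm [ 81.6 -71.9]
```

```bash
python3 -m creep '[[30,0,0,0],[60,0,0,0],[85,0,0,0],[95,0,0,0],[95,10,-7,0],[95,20,-14,0],[95,29,-20,0],[95,29,-20,0],[95,29,-20,0]]' 0; python3 lev.py; python3 -c "
from h import *
d=snapshot('side');crop(d,230,330,140,210,'s26',8)"
```

```text
time_s: 25.55
ee_pos: [0.6204, -0.0776, -0.0112]
orientation: [-0.067, 0.704, 0.067, 0.704]
force: [-1.3, 0.2, 0.3]
gripper_width: -0.003
[[ 0.5822 -0.1189]
 [ 0.5586 -0.1731]]
C now [ 0.5948 -0.1935] -0.011260165656423696
1.09 K [ 0.576  -0.1814] C [ 0.5905 -0.1924] shift y,z mm [ 1.1 -4.3]
1.09 K [ 0.5671 -0.1768] C [ 0.5816 -0.1878] shift y,z mm [  5.7 -13.1]
0.9 K [ 0.5565 -0.1722] C [ 0.571  -0.1832] shift y,z mm [ 10.3 -23.7]
0.7 K [ 0.5466 -0.1653] C [ 0.5611 -0.1763] shift y,z mm [ 17.2 -33.7]
0.5 K [ 0.5381 -0.1565] C [ 0.5526 -0.1675] shift y,z mm [ 26.  -42.1]
0.3 K [ 0.5316 -0.1463] C [ 0.5461 -0.1573] shift y,z mm [ 36.2 -48.6]
0.15 K [ 0.5282 -0.1379] C [ 0.5427 -0.1489] shift y,z mm [ 44.7 -52.1]
0 K [ 0.526 -0.129] C [ 0.5405 -0.14  ] shift y,z mm [ 53.5 -54.3]
```

View pics/s26.png

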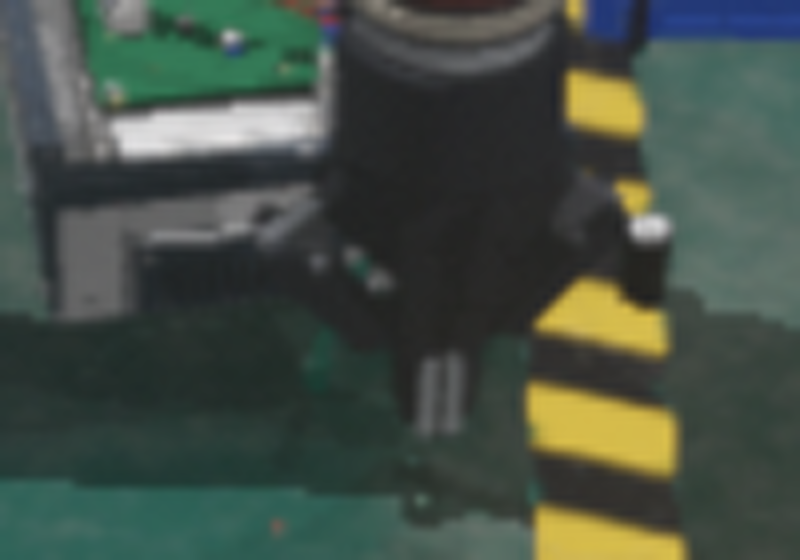

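The finger block stands on the +x side of the lever end with a gap. I'll sweep the lever in.

```bash
python3 -m creep '[[0,1,-4,0],[0,3,-8,0],[0,5,-12,0],[0,7,-16,0],[0,9,-20,0],[0,10,-24,0],[0,13,-28,0],[0,17,-33,0],[0,21,-38,0],[0,26,-42,0]]'; python3 -c "
from h import *
rel()
d=snapshot('side');crop(d,230,330,140,210,'s27',8)"
```

```text
time_s: 26.65
ee_pos: [0.5729, -0.0603, -0.0118]
orientation: [-0.067, 0.704, 0.066, 0.704]
force: [-0.2, -2.3, 0.4]
gripper_width: -0.0
ee [ 0.5729 -0.0603 -0.0118] axes x [-0.    -0.001 -1.   ] y [-0.187  0.982 -0.001] z [ 0.982  0.187 -0.   ] F [-0.2 -2.3  0.4] t 26.65
```

View pics/s27.png

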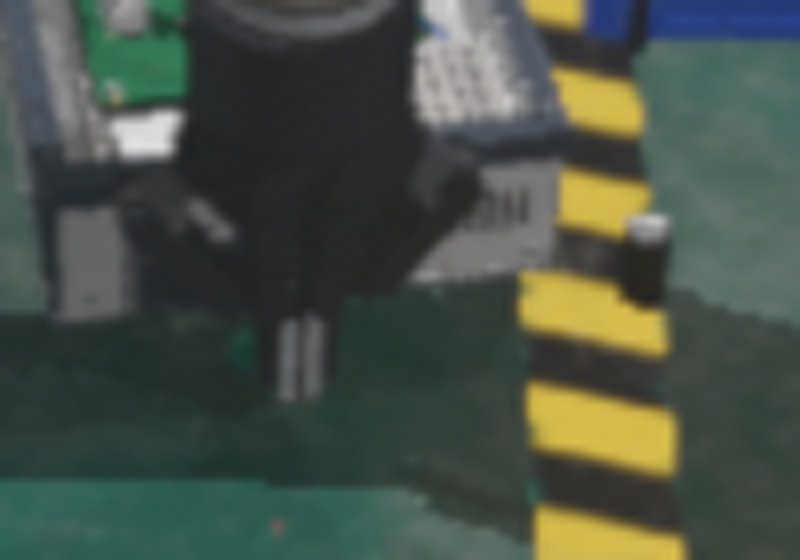

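The lever end shows just left of the fingers at (240,350) and is folding. I'll continue.

```bash
python3 -m creep '[[0,3,-2,0],[0,6,-4,0],[0,9,-6,0],[0,12,-8,0],[0,15,-9,0],[0,18,-10,0],[0,20,-11,0],[0,20,-11,0]]'; python3 -c "
from h import *
rel()
d=snapshot('side');crop(d,230,330,140,210,'s28',8)"
```

```text
time_s: 27.5
ee_pos: [0.5589, -0.0413, -0.0119]
orientation: [-0.067, 0.704, 0.067, 0.704]
force: [-0.3, 0.2, 0.0]
gripper_width: 0.0
ee [ 0.5589 -0.0413 -0.0119] axes x [-0.001  0.001 -1.   ] y [-0.189  0.982  0.001] z [ 0.982  0.189 -0.   ] F [-0.3  0.2  0. ] t 27.5
```

View pics/s28.png

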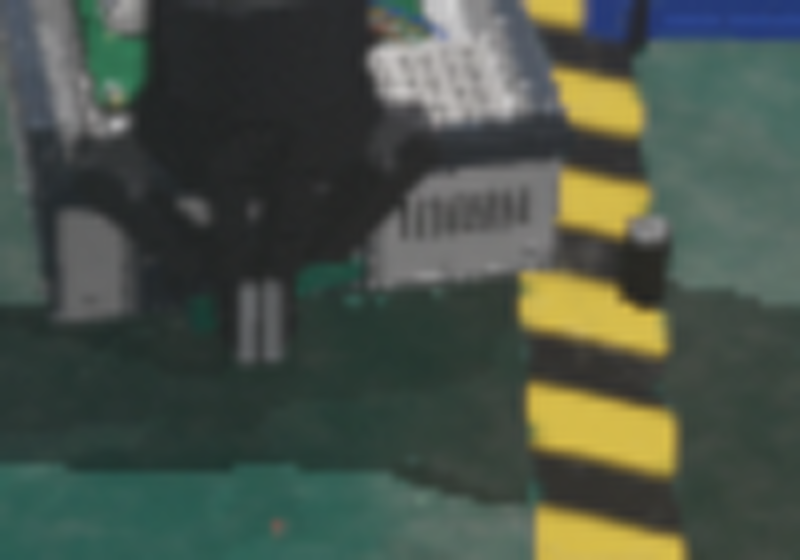

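The lever is nearly flat, with its end at (200,310). I'll finish with small steps, shifting slightly toward the end.

```bash
python3 -m creep '[[0,1,-3,0],[0,2,-6,0],[0,3.5,-6,0],[0,5,-6,0],[0,5,-6,0]]'; for i in 1 2 ; do python3 -m creep '[[0,1,0,0],[0,2,0,0],[0,2,0,0]]'; done
```

```text
time_s: 28.05
ee_pos: [0.5518, -0.0382, -0.0119]
orientation: [-0.067, 0.704, 0.067, 0.704]
force: [0.3, -0.1, 0.5]
gripper_width: -0.001
time_s: 28.35
ee_pos: [0.5517, -0.0363, -0.0119]
orientation: [-0.067, 0.704, 0.067, 0.704]
force: [1.1, -1.2, 0.2]
gripper_width: -0.004
time_s: 28.65
ee_pos: [0.5515, -0.0343, -0.0118]
orientation: [-0.067, 0.704, 0.067, 0.704]
force: [-0.1, -0.6, -0.1]
gripper_width: -0.001
```

```bash
for i in 1 2 3; do python3 -m creep '[[0,1,0,0],[0,2,0,0],[0,2,0,0]]'; done;  python3 -c "
from h import *
d=snapshot('side');crop(d,230,330,140,210,'s29',8)"
```

```text
time_s: 28.95
ee_pos: [0.5511, -0.0323, -0.0118]
orientation: [-0.067, 0.704, 0.067, 0.704]
force: [-0.2, -0.3, -0.6]
gripper_width: 0.005
time_s: 29.25
ee_pos: [0.5507, -0.0304, -0.0118]
orientation: [-0.067, 0.704, 0.067, 0.704]
force: [-0.4, -0.0, 0.2]
gripper_width: -0.001
time_s: 29.55
ee_pos: [0.5508, -0.0302, -0.0117]
orientation: [-0.067, 0.704, 0.066, 0.704]
force: [0.0, -5.2, -0.3]
gripper_width: -0.001
```

View pics/s29.png

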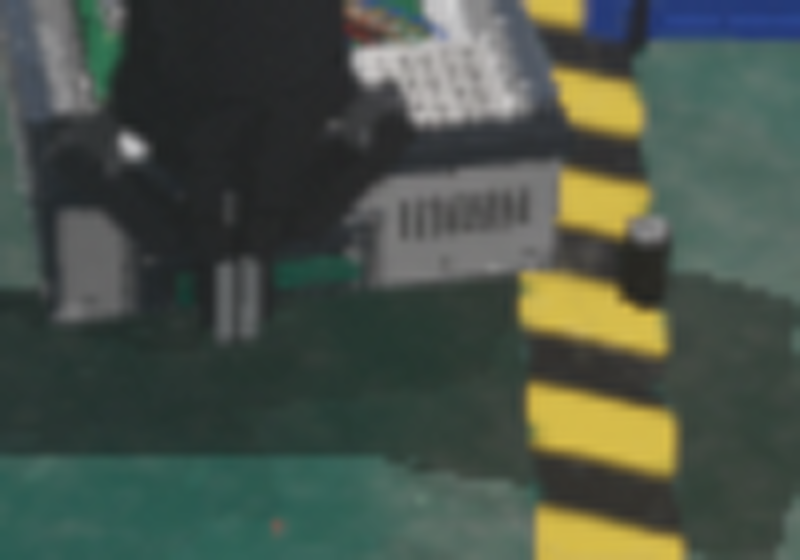

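Firm stop at 5 N with the lever about 7 mm proud of the plate. I'll retreat and verify everything.

```bash
python3 -m creep '[[0,-12,0,0],[0,-35,0,0],[0,-65,0,0],[-30,-85,0,0],[-60,-85,-30,0],[-95,-90,-70,0],[-100,-90,-110,0],[-100,-90,-130,0],[-100,-90,-130,0],[-100,-90,-130,0]]' ; python3 -c "
from h import *
rel()
d=snapshot('side');crop(d,230,310,145,200,'s30',10);cv2.imwrite('pics/s30f.png',d['img'][:,:,::-1])
d=snapshot('top');crop(d,195,325,130,215,'t30',6);cv2.imwrite('pics/t30f.png',cv2.resize(d['img'][:,:,::-1],(800,600)))"
```

```text
time_s: 30.6
ee_pos: [0.4407, -0.1409, 0.0885]
orientation: [-0.067, 0.703, 0.067, 0.704]
force: [0.6, -0.9, 1.1]
gripper_width: 0.001
ee [ 0.4407 -0.1409  0.0885] axes x [ 0.001  0.001 -1.   ] y [-0.188  0.982  0.001] z [0.982 0.188 0.002] F [ 0.6 -0.9  1.1] t 30.6
```

View pics/s30.png

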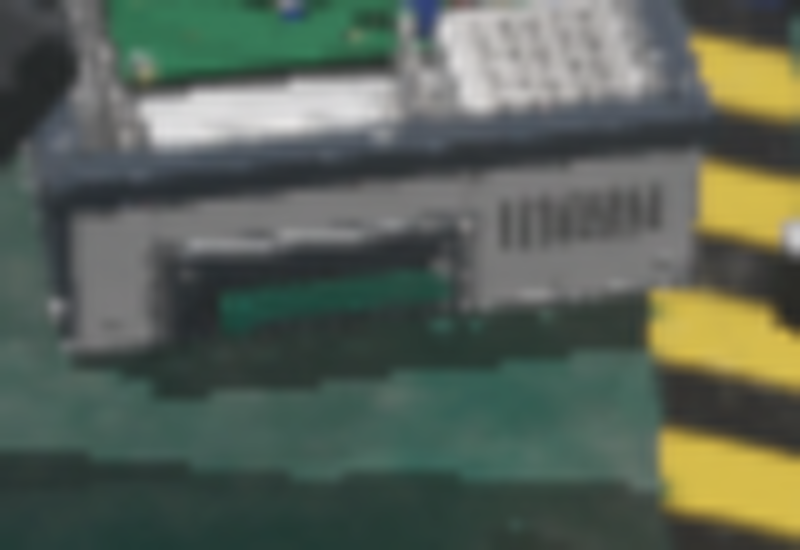

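View pics/t30f.png

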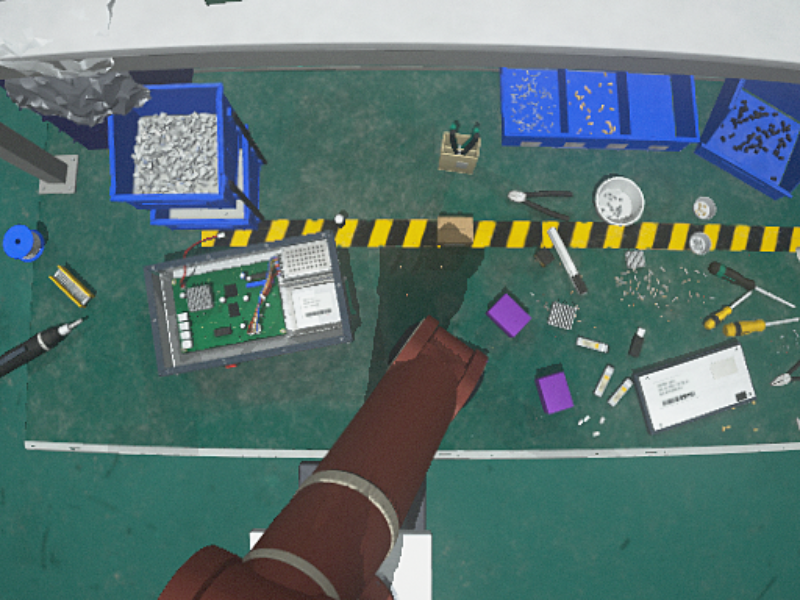

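The lever lies flat and parallel to the plate (s30: (220,310)→(445,285)), and the carton sits on the tape. I'll check the plate and lever against the rim in the top view.

```bash
python3 -c "
from h import *
d=snapshot('top');crop(d,205,245,145,215,'t31',11)
p=np.array([.0])
a=np.radians(10.85);x=np.array([np.cos(a),np.sin(a),0]);y=np.array([-np.sin(a),np.cos(a),0])
f=lambda X,Y,z:((proj(d,X*x+Y*y+[0,0,z])[0]-[205,145])*11+5).round().tolist()
print('lever lug',f(.525,-.1256,.028),'lever face mid',f(.55,-.122,.028),'plate top',f(.51,-.1156,.038),f(.59,-.1156,.038),'rim',f(.49,-.1175,.071),f(.65,-.1175,.071))"
```

```text
lever lug [233.0, 585.0] lever face mid [201.0, 488.0] plate top [201.0, 649.0] [144.0, 329.0] rim [213.0, 720.0] [95.0, 62.0]
```

View pics/t31.png

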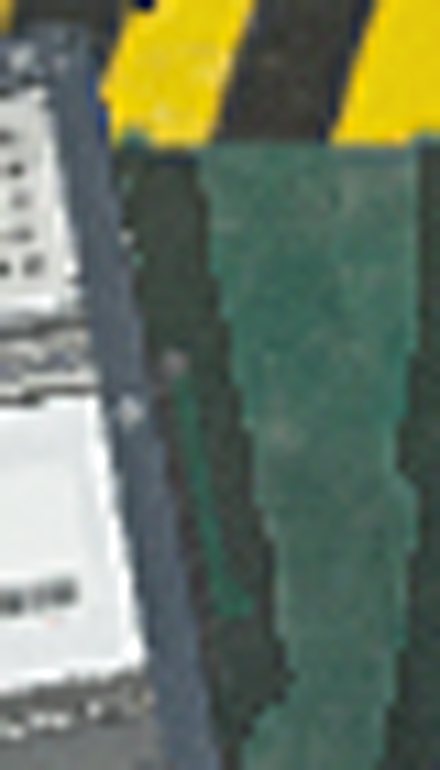

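The lever is visible just proud of the rim. To confirm that the earlier stop was the sled's own, I'll test where the fingers meet the wall above the plate, with the tip at about 50 mm height. If they go past the stop position freely, the wall was not what stopped them.

```bash
python3 -c "
from h import *
y=np.array([-.188,.982,0]);P=np.array([.5390,-.0256,.026])
rel(tuple(P-.03*y+[0,0,.06]),tuple(P-.02*y),tuple(P),yaw=10.8)"
```

```text
ee [ 0.4413 -0.1409  0.088 ] axes x [ 0.001  0.    -1.   ] y [-0.19   0.982  0.   ] z [0.982 0.19  0.001] F [ 0.1 -0.3 -0.7] t 30.75
(np.float64(0.54464), np.float64(-0.05506), np.float64(0.086)) -> [  2.1  64.6 117.7]
(np.float64(0.54276), np.float64(-0.04524), np.float64(0.026)) -> [ 62.1  74.6 117.7]
(np.float64(0.539), np.float64(-0.0256), np.float64(0.026)) -> [ 62.1  94.6 117.7]
turn 0.1
turn -179.9
```

```bash
python3 -m creep '[[0,20,40,0],[0,40,80,0],[0,60,118,0],[20,60,118,0],[45,60,118,0],[62,60,118,0],[62,65,118,0],[62,70,118,0],[62,75,118,0],[62,75,118,0]]'; python3 -m creep '[[0,4,0,0],[0,8,0,0],[0,12,0,0],[0,15,0,0],[0,17,0,0],[0,18,0,0],[0,18,0,0]]'; for i in 1 2 3; do python3 -m creep '[[0,1,0,0],[0,1,0,0]]'; done
```

```text
time_s: 31.75
ee_pos: [0.5422, -0.044, 0.0271]
orientation: [-0.067, 0.703, 0.068, 0.704]
force: [-0.2, -0.1, 0.6]
gripper_width: 0.002
time_s: 32.45
ee_pos: [0.538, -0.0278, 0.0262]
orientation: [-0.067, 0.704, 0.067, 0.704]
force: [0.1, -0.1, -0.5]
gripper_width: -0.0
time_s: 32.65
ee_pos: [0.5379, -0.027, 0.0262]
orientation: [-0.067, 0.704, 0.067, 0.704]
force: [-0.8, 0.1, 0.6]
gripper_width: 0.001
time_s: 32.85
ee_pos: [0.5376, -0.0259, 0.0262]
orientation: [-0.067, 0.704, 0.067, 0.704]
force: [-0.3, 1.0, -0.5]
gripper_width: -0.001
time_s: 33.05
ee_pos: [0.5375, -0.0248, 0.0262]
orientation: [-0.067, 0.704, 0.067, 0.704]
force: [0.6, 0.2, -0.3]
gripper_width: -0.0
```

```bash
for i in 1 2 3; do python3 -m creep '[[0,1,0,0],[0,1,0,0]]'; done
```

```text
time_s: 33.25
ee_pos: [0.5373, -0.0238, 0.0262]
orientation: [-0.067, 0.704, 0.067, 0.704]
force: [-0.3, 0.8, 0.5]
gripper_width: 0.004
time_s: 33.45
ee_pos: [0.5371, -0.0228, 0.0262]
orientation: [-0.067, 0.704, 0.067, 0.704]
force: [0.8, 0.3, 0.8]
gripper_width: 0.003
time_s: 33.65
ee_pos: [0.537, -0.0222, 0.0262]
orientation: [-0.067, 0.704, 0.067, 0.704]
force: [-0.4, -0.2, 0.1]
gripper_width: -0.002
```

The fingers pass 3.5 mm beyond the earlier stop without force, so the wall rim was not what stopped them; the sled's own stop was. I'll retreat for a last look.

```bash
python3 -m creep '[[0,-15,0,0],[0,-40,0,0],[-20,-70,0,0],[-60,-80,-30,0],[-90,-80,-70,0],[-100,-80,-110,0],[-100,-80,-120,0],[-100,-80,-120,0],[-100,-80,-120,0]]'; python3 -c "
from h import *
rel()
d=snapshot('side');crop(d,200,350,140,270,'s32',5)
d=snapshot('top');m=mask(d['img'],(8,40,60),(22,170,255));m[:135]=0;m[160:]=0;m[:,270:][:,45:]=0;m[:,:270]=0
c=max(cv2.findContours(m,0,1)[0],key=cv2.contourArea);P=ray(d,cv2.boxPoints(cv2.minAreaRect(c)),.036);print(P.round(4),P.mean(0))"
```

```text
time_s: 34.55
ee_pos: [0.4355, -0.1233, 0.1261]
orientation: [-0.067, 0.703, 0.067, 0.704]
force: [0.6, 0.0, 0.4]
gripper_width: 0.001
ee [ 0.4355 -0.1233  0.1261] axes x [ 0.001 -0.    -1.   ] y [-0.188  0.982 -0.001] z [0.982 0.188 0.001] F [0.6 0.  0.4] t 34.55
[[ 0.7002 -0.1684  0.036 ]
 [ 0.7007 -0.2314  0.036 ]
 [ 0.6533 -0.2308  0.036 ]
 [ 0.6528 -0.1681  0.036 ]] [ 0.67672501 -0.19968219  0.036     ]
```

View pics/s32.png

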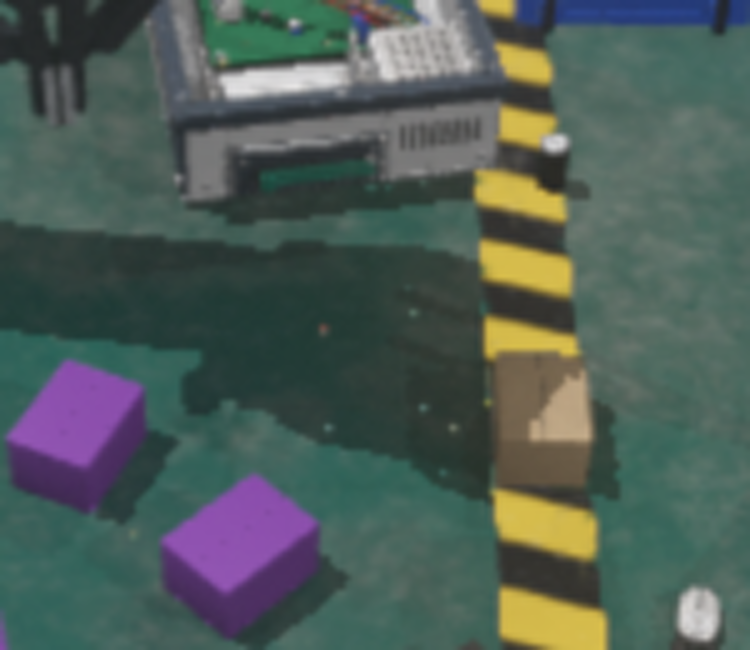

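```bash
python3 -c "
from cell import *
print(hand_in())"
```

```text
the job is handed in; nothing more can be done
None
```

The job is handed in at about 34.6 s of the 64 s allowed. The carton is on the tape, the sled is against its stop, and the green lever is folded flat.

- **Carton:** I pushed it along the mat with spread fingertips. It swung square to the tape, and its centre measures x = 0.677 to 0.680 m. The tape's centre line is at 0.679 to 0.680 m, so it is off by 3 mm at most.
- **Sled:** I pushed it at 3–4 N until it stopped, and the stop repeated at the same place on a second press of about 8 N. The wrist moment put that force at fingertip height. A probe just above the plate went about 3.5 mm further without contact, so the chassis rim was very probably not what stopped it. I had no direct reading of the sled position.
- **Lever:** I swept it in with the fingertips until it stopped, at about 5 N. In the last side view it lies parallel to the plate. In the top view it stands about 3 mm further out than the finger position implied, which is close to the calibration error.
- **Other parts:** The capacitor, heat sink and relay look unmoved by eye in the pictures; I did not re-measure them. The purple boxes I could see look unmoved too.

**Disagreement:** The tool's reported height did not match the fingertips. They stood about 25 mm above the reported TCP height, where the stated tip reach puts them 14 mm below it. I set heights from the camera views instead. My slow probes downward stopped short and never touched the mat.

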